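Spread the lock ring and hold it open at the groove of the roller axle

TASK

Take the lock-ring pliers out of their wooden block, put their nose between the two ears of the steel lock ring lying on the table, squeeze the handles right up so that the ring spreads, and lift it. Slide the spread ring down over the end of the upright axle stub until it is level with the groove, without touching the ring with the fingers or shifting the other things on the table. Finish there while still holding: the pliers squeezed, the ring level and spread round the stub at the groove, hanging on the pliers alone and clear of the stub.

Things in the scene. Friction and masses are not known exactly. Their poses are not given: they have to be found in the camera images.
- pliers: Loose parallel-action lock-ring pliers, 126 mm tall, 0.2 kg, upright in the block, nose down. Origin midway between the jaw tips at their lower end, z up to the handles, handles and jaws move along y. Squeezing the handles moves the jaws apart equally, symmetrically; a spring opens the handles again. Steel side plates at z 40 to 64 mm: 22 mm (x) by 40 mm (y).
- pliers_handles (a point): Where to grip: midway between the two black flat upright handles, 100 mm above the jaw tips, fingers closing along the pliers' y. Handles z 66 to 126 mm above the tips, 22 mm wide (x), 7 mm thick, 66 mm over their outer faces at rest, 16 mm squeezed to the stop. Each needs 5 N to start and 9 N at the stop, about 5 N more with the ring.
- pliers_nose (a point): Lower end of the two steel jaws, midway between them (same point as the pliers' origin). Jaws 12 mm wide (x), 47 mm long, 4 mm thick; over their outer faces 12 mm at rest, 62 mm at the stop. A light squeeze of the handles (about 2 mm a side) carries the pliers with the nose still narrow.
- pliers_a (a joint): Travel of one pliers handle (m): 0 at rest, 0.025 squeezed to the stop; the other handle follows equally.
- tool_block: Fixed wooden block 60 (x) by 76 (y) by 46 mm tall, origin at the centre of its underside. A through pocket of 15 (x) by 27 mm (y) in its middle holds the pliers' nose, axes along the block's; the side plates rest on its top, jaw tips 6 mm above the table. Lift straight up by 45 mm or more.
- ring: Loose horseshoe lock ring of 6 mm round steel wire, 35 g, flat on the table. Origin at the ring's centre on its underside; x points to the open side with the two ears, z up. Inner diameter 48, outer 60 mm at rest. Pushing the ears apart from between them spreads it, each arm turning about a point at its back against a spring (about 5 N an ear); friction of that push then carries it on the jaws.
- ring_ears (a point): Midway between the two ears, 44 mm from the ring's centre along its x, 3 mm above its underside. The ears are upright plates 14 mm long (x), 5 mm thick, 18 mm tall from the underside, 28 mm apart here at rest (25 mm at their far ends). Put the pliers' nose here, tips about at this height, pliers' y along the ring's y. Spread, the ears' inner faces are parallel.
- ring_eye (a point): Middle of the spread ring's opening: on the ring's x axis, 7 mm from its centre toward the ears (37 mm from ring_ears), in mid-thickness of the wire. Spread to the stop, the ring has about 4 mm of play all round a 50 mm shaft centred here.
- ring_left (a joint): Angle of one ring arm (rad): 0 at rest, about 0.25 when the pliers are squeezed to the stop.
- ring_right (a joint): Angle of the other ring arm (rad): 0 at rest, about 0.25 when the pliers are squeezed to the stop.
- stub: Fixed upright steel axle stub, origin on its axis at the underside of its foot. Foot 100 x 100 x 12 mm; shoulder 70 mm in diameter up to z = 42 mm; shaft 50 mm in diameter up to 107 mm, the top 5 mm chamfered to 42 mm; groove 46 mm in diameter from z = 80 to 90 mm.
- groove (a point): Centre of the stub's groove, on the shaft's axis, 85 mm above the table.
- loupe: Bystander: black loupe, 40 mm across and 40 mm tall, origin at the centre of its underside. To be left where it is.
- eraser: Bystander: eraser 21 x 42 x 11 mm, origin at the centre of its underside. To be left where it is.
- iron_furniture: Bystander: dark iron bar 32 x 245 x 20 mm lying at the back, origin at the centre of its underside. To be left where it is.
- planer_block: Bystander: wooden block 68 x 152 x 40 mm lying at the back, origin at the centre of its underside. To be left where it is.
There are look-alikes about, which are no part of the job. There is more than one size of the pliers; the one meant has the size given above.

How it is judged:
By the outcome, as a careful person would: the job done as asked, in the order asked, and still so for the second after the job is handed in, while the arm keeps its last pose, push and grip.
It also fails if it takes over 51 s, if anything falls off the work surface, if the arm or the gripper's body presses on something with over 40 N, if the wrist force passes 120 N, or if a joint passes its speed limit or range.

ROBOT

A 6-joint arm with a two-finger parallel gripper is mounted at the origin on a cart in front of the work surface, level with it; the furniture and walls round the work are solid. World frame = base frame: x ahead of the robot, y to its left, z up, the work surface at z = 0. Lengths are in m, angles in rad, forces in N, time in s.
With the tool pointing down it reaches from about 0.375 to 0.9 m from the base axis. Payload 3.1 kg.
Tool frame: the origin (TCP) lies on the centre line of the jaws, within the pads' length; the fingertips stand robot.finger_overhang ahead of it and the grasp point (between the pads) lies 2 mm behind it (robot.finger_overhang is the distance from the TCP to the fingertips, in m); z points along the fingers, y is the direction in which the jaws open and shut (so a half turn about z gives the same grasp; the last joint's range is limited). The gripper opens to 87 mm and grips with 3 to 60 N. Pads are 19 mm wide; open, the fingers measure 117 mm over their backs; the gripper's body (75 mm by 190 mm) begins 51 mm behind the grasp point.
Start: joints at [0.954, 0.527, 1.433, -0, 1.181, -0.178], TCP at [0.265, 0.566, 0.212] pointing down, gripper open.
Joint ranges: [-3.08, 3.08], [-0.75, 2.2], [0.22, 2.44], [-1.43, 4.57], [0, 2.65], [-2.85, 2.85]. Speed limits (rad/s): [2.79, 2.79, 3.14, 3.14, 3.14, 3.14].

INTERFACE

Orientations are given as a unit quaternion [x, y, z, w].
In Python, from rig import robot gives the robot as it stands. The module is installed in compiled form; this text tells all that it offers.
- The arm moves only by the tool step_arm, never from a script. Its arguments are lists of equal length, an entry for each row: "slide": the shift along the tool's x, y, z in mm, a list of three; "twist": the turn about the tool's z in degrees. A call has 1 to 20 rows; each row shifts and turns the commanded pose from where the row before left it, along the tool's axes as they then stand; what a row does not reach is not made up. A row lasts 1/12 s, in which the tool goes at most 41.7 mm and 7.16 degrees, less where a joint would pass 70% of its speed; a pose out of reach is approached as far as the arm can. A call is refused whole if a number of a shift passes 41.7 or a number of a turn 7.16, either way. A call with a gripper value outside its range is refused whole. "jaw" is the finger opening in mm, from 0 to 87, set as the call begins (left out, the last holds). The fingers move at their own pace and stop on an object; "force" is the grip in N (left out, the last holds). Time passes only in rows, so rows that do not move let the fingers close. It gives the time, the measured TCP pose, the force and the opening at its end, in the units of the state.
- robot.get_obs(): the state, without advancing time (a new reading comes with each control period).
- robot.camera(name): name is "scene" or "top" or "wrist"; returns a dict with "color" (480x640x3 uint8, blue, green, red), "depth" (480x640 float32, m along the optical axis (not along the pixel's ray), 0 where there is no reading), "camera_matrix" (3x3 intrinsics, pixels), "origin" and "orientation" of the camera in the world. Camera axes: x right, y down, z forward; pixel columns grow to the right and rows downward; lengths in m; the calibration is good to about 2 mm. The wrist camera is an equidistant fisheye: a pixel r from the principal point sees the ray r / f radians off the axis. A picture is of the moment at which its call begins.
- robot.hand_in(): hands the job in, once; it reports no verdict.
The state is a dict: "time": time; "q": joint angles; "joint_velocities": joint speeds; "joint_torque": joint torques, N m; "position": TCP position; "tool_rot": TCP orientation; "ft_force": force on the tool from outside, world axes, zero at the start; "moment": the same for the moment, N m; "grip_width": finger opening in m.
Only numpy, scipy, OpenCV 4.12 (cv2) and the standard library are available. Lean on these libraries where they do the work, as an engineer would, in place of code of your own. Each camera call takes 0.05 s, during which the arm holds its last target.

## Working session

There is one attempt and no reset: what is moved stays moved. The work goes in short steps, Python scripts to look and compute and a tool call to move; the robot and the scene stay as the last step left them, time stands still between calls to the robot, and variables do not carry over. Pictures are saved under pics/ and viewed, and the job is handed in when it is done.

Besides the shell and the picture viewer there is one more tool, called after "Request:" in YAML: its name, and indented under it one key for each argument. step_arm: Moves the arm, as the interface text tells. Its arguments: {"type":"object","properties":{"slide":{"type":"array","items":{"type":"array","items":{"type":"number"}}},"twist":{"type":"array","items":{"type":"number"}},"jaw":{"type":"number"},"force":{"type":"number"}},"required":["slide","twist"]}

```bash
mkdir -p pics; ls; cat > h.py <<'E'
from rig import robot
import numpy as np, cv2
from scipy.spatial.transform import Rotation as R
def cam(n):
    c=robot.camera(n); c['color']=np.array(c['color']); return c
def world(c,u,v,z=None):
    K=np.array(c['camera_matrix']); r=np.array([(u-K[0,2])/K[0,0],(v-K[1,2])/K[1,1],1.])
    M=R.from_quat(c['orientation']).as_matrix(); o=np.array(c['origin']); d=M@r
    if z is None: return o+d*c['depth'][int(round(v)),int(round(u))]
    return o+d*(z-o[2])/d[2]
def cloud(c):
    K=np.array(c['camera_matrix']); v,u=np.mgrid[:480,:640]
    r=np.stack([(u-K[0,2])/K[0,0],(v-K[1,2])/K[1,1],np.ones(u.shape)],-1)*c['depth'][...,None]
    return r@R.from_quat(c['orientation']).as_matrix().T+np.array(c['origin'])
E
python3 - <<'E'
from h import *
import pickle
for n in ['scene','top','wrist']:
    c=cam(n); cv2.imwrite(f'pics/{n}0.png',c['color']); pickle.dump(c,open(n+'0.pkl','wb'))
    print(n,np.round(c['origin'],3),np.round(c['orientation'],3),np.round(c['camera_matrix'],1).tolist())
o=robot.get_obs()
for k in o: print(k,np.round(o[k],3))
print(robot.finger_overhang)
E
```

```text
pics
scene [-0.372 -0.588  0.628] [ 0.751 -0.404  0.261 -0.452] [[510.9, 0.0, 323.0], [0.0, 510.9, 243.4], [0.0, 0.0, 1.0]]
top [ 0.279 -0.047  1.171] [-0.667  0.737 -0.081  0.077] [[466.4, 0.0, 318.9], [0.0, 466.4, 241.3], [0.0, 0.0, 1.0]]
wrist [0.188 0.601 0.383] [0.834 0.53  0.082 0.13 ] [[371.6, 0.0, 324.1], [0.0, 371.6, 237.6], [0.0, 0.0, 1.0]]
time 0.15
q [ 0.953  0.528  1.434  0.     1.181 -0.179]
joint_velocities [-0.    -0.002 -0.002 -0.    -0.    -0.001]
joint_torque [ 1.0000e-03 -4.4043e+01 -1.7684e+01  6.3000e-02  5.5000e-02 -0.0000e+00]
position [0.265 0.565 0.212]
tool_rot [ 0.218  0.976 -0.001 -0.   ]
ft_force [ 0.435 -0.28   0.557]
moment [ 0.047 -0.027  0.027]
grip_width 0.087
0.017
```

View pics/top0.png

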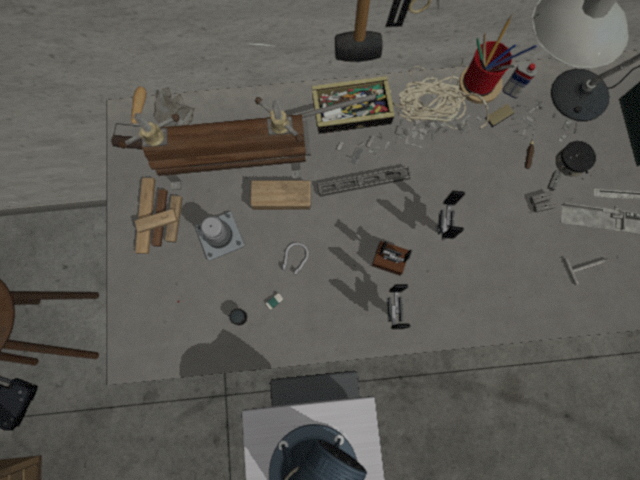

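View pics/scene0.png

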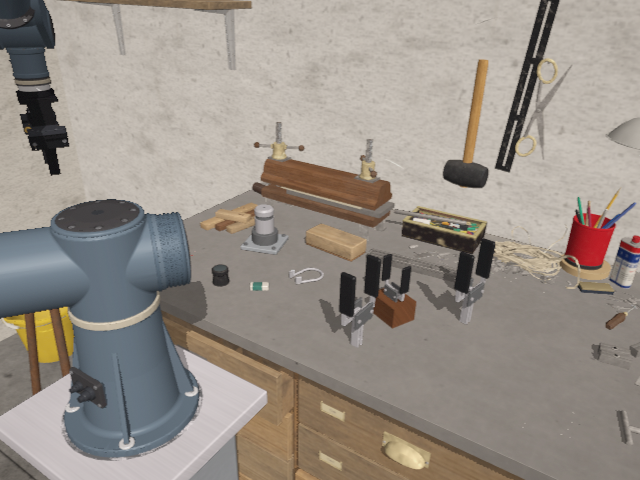

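View pics/wrist0.png

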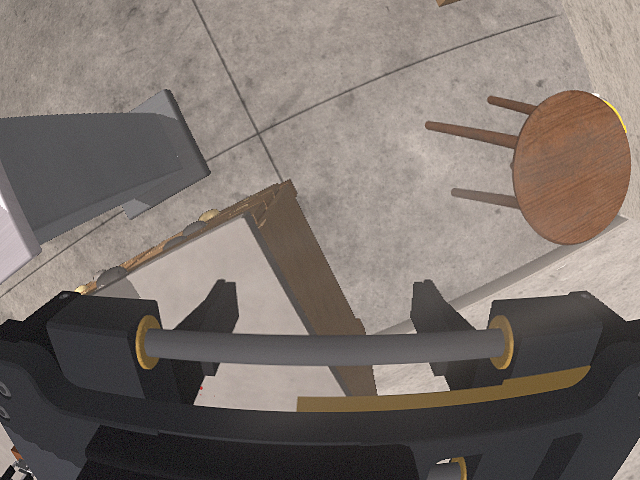

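The top picture shows three pliers-like things, at (392,257) in the wooden block, (450,215) and (398,306), plus the ring at (294,258) and the stub at (217,232). I'll check heights and sizes in close crops.

```bash
python3 - <<'E'
from h import *
import pickle
c=pickle.load(open('top0.pkl','rb')); im=c['color']
a=cv2.resize(im[180:340,180:300],None,fx=4,fy=4,interpolation=cv2.INTER_CUBIC)[:600]
b=cv2.resize(im[180:340,350:480],None,fx=4,fy=4,interpolation=cv2.INTER_CUBIC)[:600]
cv2.imwrite('pics/crop1.png',b)
cv2.imwrite('pics/crop2.png',cv2.resize(im[190:335,180:330],None,fx=4,fy=4,interpolation=cv2.INTER_CUBIC))
s=pickle.load(open('scene0.pkl','rb'))
cv2.imwrite('pics/crop3.png',cv2.resize(s['color'][225:365,320:510],None,fx=4,fy=4,interpolation=cv2.INTER_CUBIC))
P=cloud(c)
for n,(u0,u1,v0,v1) in dict(block=(370,415,235,277),p2=(435,470,185,240),p3=(380,415,280,335),ring=(275,312,238,275),stub=(190,250,205,262),loupe=(225,250,305,330)).items():
    q=P[v0:v1,u0:u1]; ok=c['depth'][v0:v1,u0:u1]>0
    z=q[...,2][ok]; print(n,ok.mean(),np.round(np.percentile(z,[1,50,90,99,100]),3))
    m=(q[...,2]>z.max()-0.02)&ok; print(np.round(q[m].mean(0),3),m.sum(),np.round(q[m].min(0),3),np.round(q[m].max(0),3))
E
```

```text
block 0.9952380952380953 [-0.005  0.003  0.065  0.132  0.136]
[ 0.475 -0.238  0.129] 67 [ 0.455 -0.271  0.117] [ 0.499 -0.204  0.136]
p2 0.9942857142857143 [-0.005  0.002  0.154  0.179  0.183]
[ 0.542 -0.374  0.174] 155 [ 0.496 -0.397  0.163] [ 0.59  -0.351  0.183]
p3 0.9942857142857143 [-0.006  0.001  0.128  0.178  0.181]
[ 0.349 -0.223  0.175] 145 [ 0.3   -0.241  0.161] [ 0.394 -0.205  0.181]
ring 0.9970781592403214 [-0.006 -0.     0.005  0.018  0.022]
[ 0.509 -0.     0.006] 271 [ 0.463 -0.045  0.002] [0.562 0.052 0.022]
stub 0.9961988304093568 [-0.005  0.003  0.098  0.109  0.112]
[0.58  0.186 0.106] 358 [0.556 0.162 0.092] [0.606 0.212 0.112]
loupe 1.0 [-0.006  0.002  0.039  0.043  0.046]
[0.37  0.15  0.038] 208 [0.352 0.132 0.026] [0.388 0.168 0.046]
```

View pics/crop1.png

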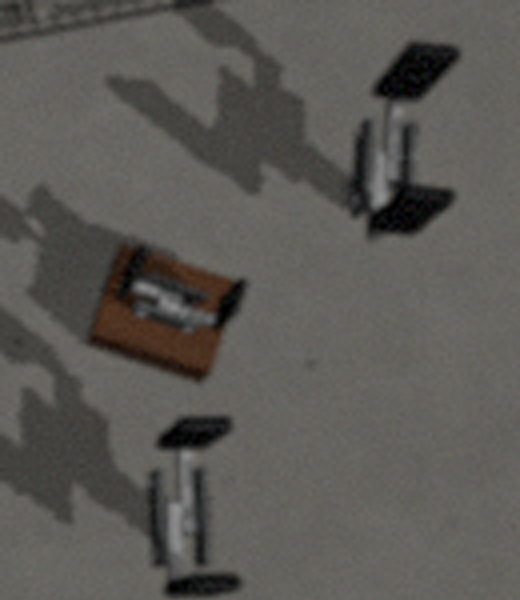

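View pics/crop2.png

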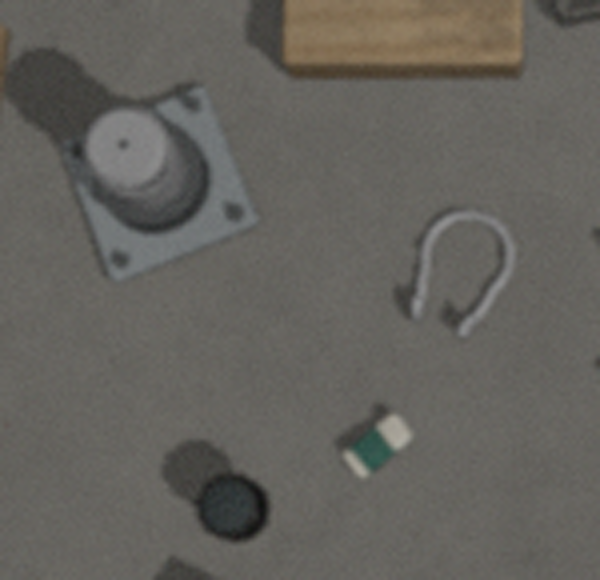

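View pics/crop3.png

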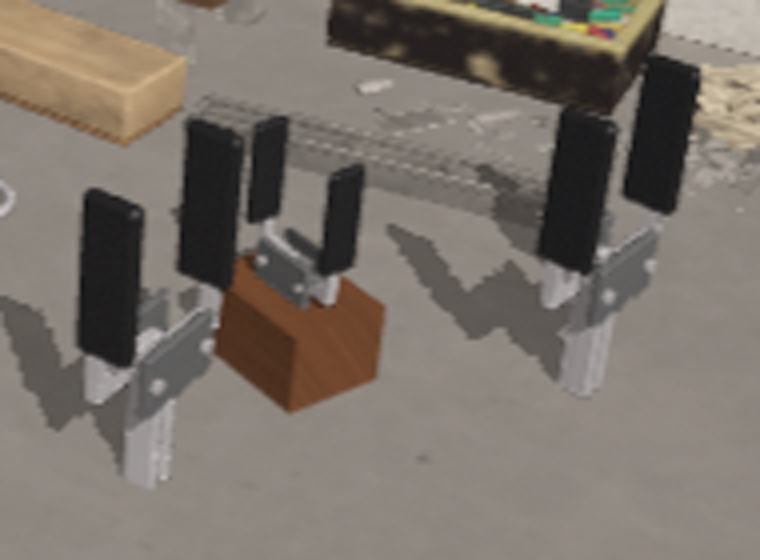

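The pliers in the block at (392,257) top out at about 132 mm, which is 126 + 6, so that size matches. The look-alikes at (450,215) and (398,306) are about 180 mm tall. Next I measure the poses.

```bash
python3 - <<'E'
from h import *
import pickle
c=pickle.load(open('top0.pkl','rb')); im=c['color']; P=cloud(c)
# block top face
hsv=cv2.cvtColor(im,cv2.COLOR_BGR2HSV)
q=P[...,:]
sub=np.zeros(im.shape[:2],bool); sub[230:280,365:420]=1
# handles & block by depth
blk=sub&(P[...,2]>0.038)&(P[...,2]<0.056)
pts=P[blk][:,:2].astype(np.float32)
r=cv2.minAreaRect(pts*1000); print('block top',r,blk.sum(), P[blk][:,:2].mean(0))
h=sub&(P[...,2]>0.085)
pts=P[h]; from scipy.cluster.vq import kmeans2
cen,l=kmeans2(pts[:,:2],np.array([[.455,-.271],[.499,-.204]]),minit='matrix')
print('handles',cen,np.bincount(l),[cv2.minAreaRect((pts[l==i][:,:2]*1000).astype(np.float32)) for i in (0,1)])
d=cen[1]-cen[0]; print(np.linalg.norm(d),np.degrees(np.arctan2(d[1],d[0])),cen.mean(0))
# stub top
s=np.zeros(im.shape[:2],bool); s[200:265,185:255]=1
t=s&(P[...,2]>0.100); (x,y),rad=cv2.minEnclosingCircle((P[t][:,:2]*1000).astype(np.float32)); print('stub',x,y,rad,P[t].mean(0))
f=s&(P[...,2]>0.006)&(P[...,2]<0.018); print('foot',cv2.minAreaRect((P[f][:,:2]*1000).astype(np.float32)))
# ring mask
g=im.astype(int).max(2); m=np.zeros_like(g,bool); m[238:278,272:314]=1
m&=g>130; print('ring',m.sum())
v,u=np.nonzero(m)
W=np.array([world(c,a,b,0.005)[:2] for a,b in zip(u,v)])
print(W.min(0),W.max(0)); np.save('ringW.npy',W)
cv2.imwrite('pics/ringm.png',cv2.resize((m[230:285,265:320]*255).astype(np.uint8),None,fx=8,fy=8,interpolation=cv2.INTER_NEAREST))
E
```

```text
block top ((477.7925109863281, -237.47012329101562), (76.03926086425781, 61.68684768676758), 65.8260498046875) 509 [ 0.47345409 -0.23489613]
handles [[ 0.47420011 -0.23731367]
 [ 0.27854272 -0.0467345 ]] [99 13] [((476.0856018066406, -236.68377685546875), (66.06755065917969, 21.839305877685547), 63.757930755615234), ((278.542724609375, -46.7344970703125), (0.0, 0.0), 0.0)]
0.2731341029819695 135.7532782351951 [ 0.37637142 -0.14202409]
stub 440.68304443359375 76.60908508300781 203.7232208251953 [0.56774533 0.17670239 0.152222  ]
foot ((587.2268676757812, 182.0321502685547), (160.09571838378906, 159.6131591796875), 72.7917709350586)
ring 37
[ 0.46876792 -0.02940886] [0.5419625 0.0282943]
```

View pics/ringm.png

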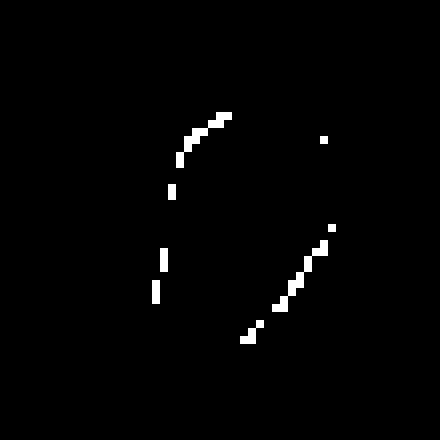

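```bash
cat >> h.py <<'E'
def plan(tx,ty,tz):
    o=robot.get_obs(); M=R.from_quat(o['tool_rot']).as_matrix()
    d=M.T@(np.array([tx,ty,tz])-o['position'])*1000
    print('slide total',np.round(d,1),'yawY',np.round(np.degrees(np.arctan2(M[1,1],M[0,1])),2),'z',np.round(M[:,2],4))
def fray(c,u,v):
    K=np.array(c['camera_matrix']); d=np.array([u-K[0,2],v-K[1,2]],float); r=np.linalg.norm(d); t=r/K[0,0]
    r3=np.array([*(d/max(r,1e-9)*np.sin(t)),np.cos(t)])
    return np.array(c['origin']), R.from_quat(c['orientation']).as_matrix()@r3
def fworld(c,u,v,z):
    o,d=fray(c,u,v); return o+d*(z-o[2])/d[2]
def fproj(c,p):
    K=np.array(c['camera_matrix']); q=R.from_quat(c['orientation']).as_matrix().T@(np.array(p)-np.array(c['origin']))
    t=np.arctan2(np.hypot(q[0],q[1]),q[2]); a=np.arctan2(q[1],q[0]); return K[0,2]+K[0,0]*t*np.cos(a),K[1,2]+K[0,0]*t*np.sin(a)
E
python3 - <<'E'
from h import *
c=cam('wrist'); o=robot.get_obs(); M=R.from_quat(o['tool_rot']).as_matrix()
print(M.T@(np.array(c['origin'])-o['position']), 'optical axis in tool',M.T@R.from_quat(c['orientation']).as_matrix())
print(fproj(c,o['position']))
plan(0.477,-0.237,0.25); plan(0.50,0.0,0.25)
E
```

```text
[ 0.08457983 -0.00063248 -0.17147825] optical axis in tool [[ 4.15004163e-04 -9.52714009e-01 -3.03868138e-01]
 [ 9.99999902e-01  4.42877478e-04 -2.28107325e-05]
 [ 1.56308459e-04 -3.03868099e-01  9.52714099e-01]]
(np.float64(325.33855090884333), np.float64(293.1608633197238))
slide total [-532.6 -636.5  -37.4] yawY 64.86 z [-8.0e-04 -1.1e-03 -1.0e+00]
slide total [-452.7 -412.2  -37.7] yawY 64.86 z [-8.0e-04 -1.1e-03 -1.0e+00]
```

Request:
step_arm:
  slide:
    - [-24, -25.6, -2.4]
    - [-24, -25.6, -2.4]
    - [-24, -25.6, -2.4]
    - [-24, -25.6, -2.4]
    - [-24, -25.6, -2.4]
    - [-24, -25.6, -2.4]
    - [-24, -25.6, -2.4]
    - [-24, -25.6, -2.4]
    - [-24, -25.6, -2.4]
    - [-24, -25.6, -2.4]
    - [-24, -25.6, -2.4]
    - [-24, -25.6, -2.4]
    - [-24, -25.6, -2.4]
    - [-24, -25.6, -2.4]
    - [-24, -25.6, -2.4]
    - [-24, -25.6, -2.4]
    - [0, 0, 0]
    - [0, 0, 0]
  twist: [0, 0, 0, 0, 0, 0, 0, 0, 0, 0, 0, 0, 0, 0, 0, 0, 0, 0]

```text
time: 1.7
position: [0.4398, 0.0302, 0.2509]
tool_rot: [0.22, 0.976, 0.0, 0.0]
ft_force: [-0.3, 1.1, 0.0]
grip_width: 0.0871
```

```bash
python3 - <<'E'
from h import *
import pickle
c=cam('wrist'); cv2.imwrite('pics/wrist1.png',c['color']); pickle.dump(c,open('wrist1.pkl','wb'))
print(robot.get_obs()['position'],robot.get_obs()['time'])
E
```

```text
[0.43880824 0.03145084 0.25067074] 1.75
```

View pics/wrist1.png

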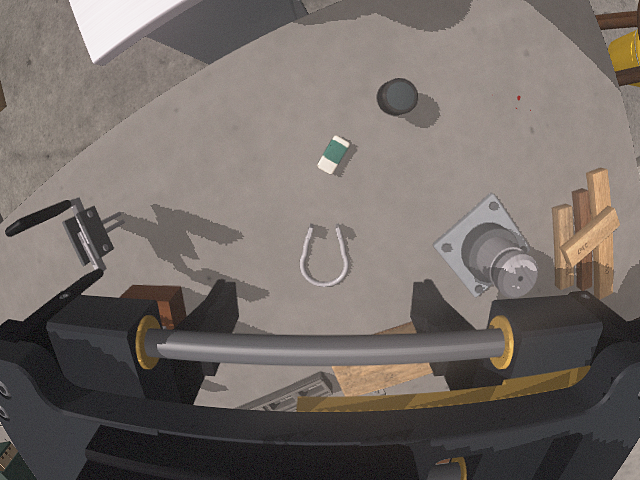

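Wrist view: ring at (325,260) with its ears at (311,230) and (338,230), stub at (497,260), block at (150,300) partly hidden. The eraser is at (333,155), the loupe at (397,97). Now the ring and stub fits.

```bash
python3 - <<'E'
from h import *
import pickle
from scipy.optimize import least_squares
c=pickle.load(open('wrist1.pkl','rb')); im=c['color']
g=im.min(2); roi=np.zeros(g.shape,bool); roi[215:300,285:365]=1
print(np.percentile(g[215:300,285:365],[5,50,90,97,99]))
m=(roi&(g>150)).astype(np.uint8); n,l,st,_=cv2.connectedComponentsWithStats(m); k=1+np.argmax(st[1:,4]); m=(l==k)
print(st[k])
v,u=np.nonzero(m)
W=np.array([fworld(c,a,b,0.0045)[:2] for a,b in zip(u,v)])*1000
cv2.imwrite('pics/ring2.png',cv2.resize(np.vstack([im[205:305,270:380]]),None,fx=5.4,fy=5.4,interpolation=cv2.INTER_CUBIC))
# back half: v>255
b=W[v>256]
f=lambda p:np.hypot(b[:,0]-p[0],b[:,1]-p[1])-p[2]
s=least_squares(f,[505,0,27],loss='soft_l1'); print('circle',s.x,np.std(f(s.x)))
L=W[(v<238)&(u<325)].mean(0);Rr=W[(v<238)&(u>325)].mean(0); mid=(L+Rr)/2
print('ears low-ish',L,Rr,np.linalg.norm(L-Rr)); d=mid-s.x[:2]; print(np.linalg.norm(d),np.degrees(np.arctan2(d[1],d[0])), 'perp dir',np.degrees(np.arctan2(*(L-Rr)[::-1])))
print('wire extents: PCA minrect',cv2.minAreaRect(W.astype(np.float32)))
# stub top circle at z=.107 : gray bright
hsv=im
E
```

```text
[103. 137. 143. 190. 204.]
[300 227  48  60 506]
circle [513.90618331  -7.04618759  26.83871862] 1.2827780569782428
ears low-ish [470.61430523  -4.88329069] [484.77611157  26.36243025] 34.30527416953238
40.34312666997117 153.84109765630672 perp dir -114.38192855290146
wire extents: PCA minrect ((506.1033630371094, -3.0740432739257812), (57.32863998413086, 75.3630599975586), 66.6861801147461)
```

View pics/ring2.png

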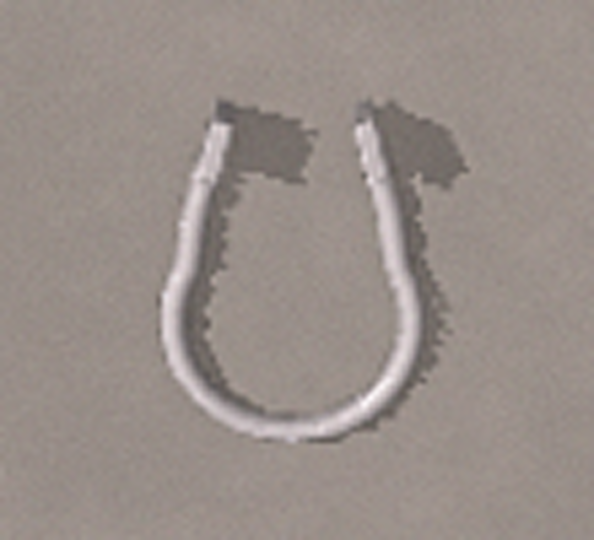

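```bash
python3 - <<'E'
from h import *
import pickle
c=pickle.load(open('wrist1.pkl','rb')); im=c['color']
f=lambda x,y,z: fworld(c,270+x/5.4-.4,205+y/5.4-.4,z)[:2]*1000
for n,p in dict(Lfar=(222,126),Lnear=(205,178),Rfar=(363,126),Rnear=(378,180)).items(): print(n,f(*p,.018))
L=(f(222,126,.018)+f(205,178,.018))/2; Q=(f(363,126,.018)+f(378,180,.018))/2
m=(L+Q)/2; d=m-np.array([513.9,-7.0]); print(L,Q,np.linalg.norm(L-Q),m,np.linalg.norm(d),np.degrees(np.arctan2(d[1],d[0])),'perp',np.degrees(np.arctan2(*(Q-L)[::-1])))
cv2.imwrite('pics/stub1.png',cv2.resize(im[185:305,425:545],None,fx=5,fy=5,interpolation=cv2.INTER_CUBIC))
cv2.imwrite('pics/blk1.png',cv2.resize(im[265:345,90:250],None,fx=5,fy=5,interpolation=cv2.INTER_CUBIC))
E
```

```text
Lfar [462.95539283   1.90726713]
Lnear [471.71732033  -6.36843482]
Rfar [475.64142386  28.6609787 ]
Rnear [487.81515131  26.54299115]
[467.33635658  -2.23058384] [481.72828758  27.60198492] 33.122648400113754 [474.53232208  12.68570054] 44.01523452700269 153.43278138725108 perp 64.24624822807056
```

View pics/stub1.png

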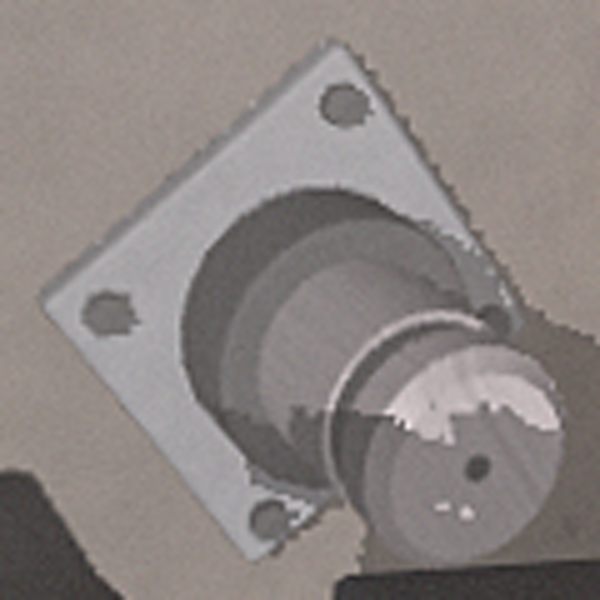

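```bash
python3 - <<'E'
from h import *
import pickle
c=pickle.load(open('wrist1.pkl','rb'))
print('wrist dimple',fworld(c,425+477/5-.4,185+467/5-.4,.107))
t=pickle.load(open('top0.pkl','rb'))
print('top dimple',world(t,180+123/4-.4,190+144/4-.4,.107))
F=[(332,42),(43,302),(250,562)]
Q=[fworld(c,425+x/5-.4,185+y/5-.4,.012)[:2]*1000 for x,y in F]; print('foot corners',np.round(Q,1),'centre',(Q[0]+Q[2])/2,np.linalg.norm(Q[0]-Q[1]),np.linalg.norm(Q[2]-Q[1]))
H=[(345,103),(108,313),(272,520),(497,318)]
Q=np.array([fworld(c,425+x/5-.4,185+y/5-.4,.012)[:2]*1000 for x,y in H]);print('holes centre',Q.mean(0))
P=cloud(t); s=np.zeros((480,640),bool); s[205:260,190:245]=1
m=s&(P[...,2]>.1)&(P[...,2]<.115); print('top cloud',cv2.minEnclosingCircle((P[m][:,:2]*1000).astype(np.float32)),P[m].mean(0))
# pliers handles restricted
s[:]=0; s[235:280,370:415]=1
m=s&(P[...,2]>.11)&(P[...,2]<.15); p=P[m]; 
k=(p[:,:2]-[.476,-.237])@[np.cos(1.13),np.sin(1.13)]
print('handles',p[k<0].mean(0),p[k>0].mean(0))
r=cv2.minAreaRect((p[:,:2]*1000).astype(np.float32)); print(r)
E
```

```text
wrist dimple [0.57989712 0.18620708 0.107     ]
top dimple [0.58246391 0.18668891 0.107     ]
foot corners [[516.7 215.2]
 [546.2 124.4]
 [639.9 153.1]] centre [578.3128393  184.14173449] 95.47343761280521 98.01287798725745
holes centre [581.38927114 188.21490905]
top cloud ((581.2679443359375, 187.18211364746094), 25.227678298950195) [0.58081172 0.18679742 0.10619132]
handles [ 0.46335916 -0.26274922  0.12730093] [ 0.4879105  -0.20946879  0.12828741]
((476.068603515625, -236.71824645996094), (65.99067687988281, 21.839305877685547), 63.757930755615234)
```

Request:
step_arm:
  slide:
    - [-12.5, -32.3, 0]
    - [-12.5, -32.3, 0]
    - [-12.5, -32.3, 0]
    - [-12.5, -32.3, 0]
    - [-12.5, -32.3, 0]
    - [-12.5, -32.3, 0]
    - [-12.5, -32.3, 0]
    - [0, 0, 0]
    - [0, 0, 0]
  twist: [0, 0, 0, 0, 0, 0, 0, 0, 0]

```text
time: 2.5
position: [0.4222, -0.2099, 0.2505]
tool_rot: [0.218, 0.976, 0.0, -0.0]
ft_force: [-0.3, -0.3, -0.5]
grip_width: 0.0871
```

```bash
python3 - <<'E'
from h import *
import pickle
c=cam('wrist'); pickle.dump(c,open('wrist2.pkl','wb')); cv2.imwrite('pics/wrist2.png',c['color'])
plan(.4762,-.2368,.25); print(robot.get_obs()['time'])
E
```

```text
slide total [-61.2  -2.6   0.3] yawY 64.88 z [-0.0012  0.0019 -1.    ]
2.55
```

View pics/wrist2.png

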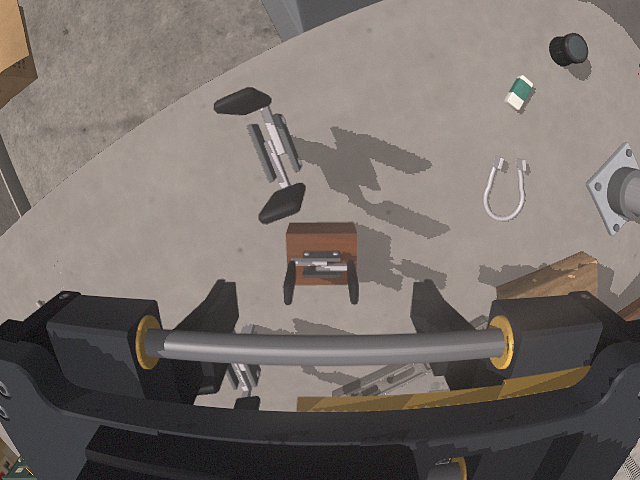

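```bash
python3 - <<'E'
from h import *
import pickle
c=pickle.load(open('wrist2.pkl','rb'))
cv2.imwrite('pics/crop4.png',cv2.resize(c['color'][210:320,265:385],None,fx=5,fy=5,interpolation=cv2.INTER_CUBIC))
E
```

```text
(no output)
```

View pics/crop4.png

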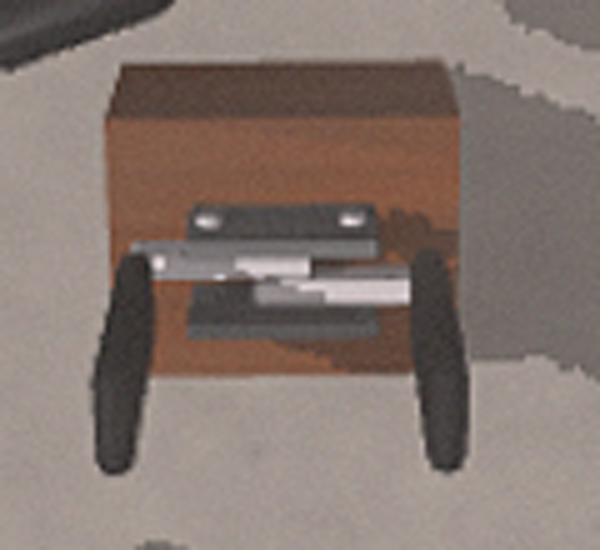

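```bash
python3 - <<'E'
from h import *
import pickle
c=pickle.load(open('wrist2.pkl','rb'))
f=lambda x,y,z: fworld(c,265+x/5-.4,210+y/5-.4,z)[:2]*1000
A=f(106,117,.046);B=f(460,117,.046);C=f(461,376,.046)
print(A,B,C,np.linalg.norm(A-B),np.linalg.norm(B-C),'yaw',np.degrees(np.arctan2(*(B-A)[::-1])),'centre',(A+C)/2)
L=f(113,472,.132);Q=f(447,470,.132)
print('handle tops far',L,Q,np.linalg.norm(L-Q),'yaw',np.degrees(np.arctan2(*(Q-L)[::-1])),(L+Q)/2, 'minus 11mm', (L+Q)/2+11*np.array([-.905,.4255]))
# side plates top rivets plate centre z=.07
L=f(190,285,.070);Q=f(378,285,.070);print('plates',np.linalg.norm(L-Q),(L+Q)/2)
E
```

```text
[ 431.97358538 -259.80062415] [ 463.98044206 -191.80815043] [ 519.51039653 -215.6891873 ] 75.14928713109937 60.44733050919588 yaw 64.79170290282805 centre [ 475.74199095 -237.74490573]
handle tops far [ 470.8943218  -269.20717811] [ 495.54194459 -215.75044824] 58.86533170623692 yaw 65.24670049769888 [ 483.21813319 -242.47881318] minus 11mm [ 473.26313319 -237.79831318]
plates 38.460995673892725 [ 474.00488779 -237.7075768 ]
```

The pliers come out at about (475.5, -237.5) mm with yaw 65°: block and handle sizes agree to 1 mm. I go above them and down.

Request:
step_arm:
  slide:
    - [-30, -2, 0]
    - [-31, -1.5, 0]
    - [0, 0, 0]
    - [0, 0, 30]
    - [0, 0, 30]
    - [0, 0, 30]
    - [0, 0, 30]
    - [0, 0, 16]
    - [0, 0, 10]
    - [0, 0, 0]
    - [0, 0, 0]
  twist: [0, 0, 0, 0, 0, 0, 0, 0, 0, 0, 0]

```text
time: 3.47
position: [0.4762, -0.2378, 0.1051]
tool_rot: [0.217, 0.976, 0.0, -0.0]
ft_force: [0.6, -0.0, -0.4]
grip_width: 0.0871
```

```bash
python3 - <<'E'
from h import *
c=cam('wrist');s=cam('scene'); cv2.imwrite('pics/w3.png',c['color'][200:420,100:540]); cv2.imwrite('pics/s3.png',cv2.resize(s['color'][170:370,300:520],None,fx=3,fy=3))
plan(.4755,-.2375,.104)
E
```

```text
slide total [2.  0.8 2.2] yawY 64.92 z [ 0.0021 -0.0016 -1.    ]
```

View pics/w3.png

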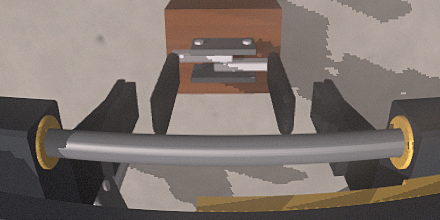

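View pics/s3.png

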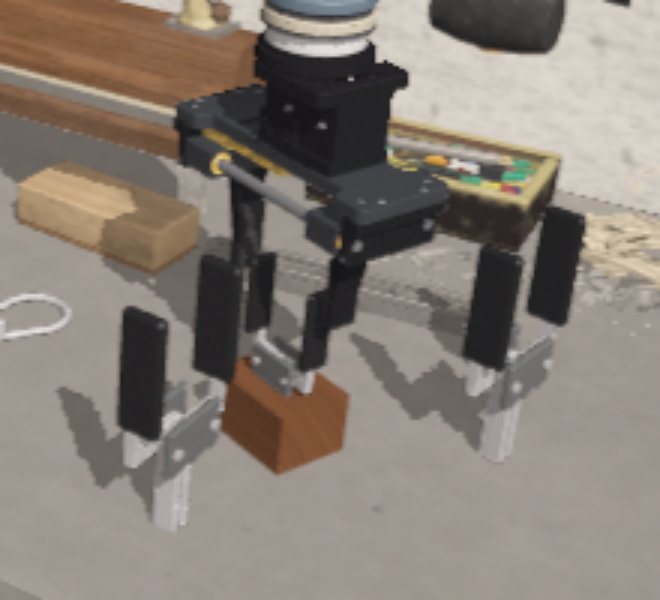

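Request:
step_arm:
  slide:
    - [0, 0, 1]
    - [0, 0, 0]
    - [0, 0, 0]
    - [0, 0, 0]
    - [0, 0, 0]
    - [0, 0, 0]
  twist: [0, 0, 0, 0, 0, 0]
  jaw: 61
  force: 20

```text
time: 4.07
position: [0.4762, -0.2393, 0.1043]
tool_rot: [0.218, 0.976, -0.0, 0.0]
ft_force: [1.1, 1.0, 2.5]
grip_width: 0.0624
```

```bash
python3 - <<'E'
from h import *
c=cam('wrist'); cv2.imwrite('pics/w4.png',cv2.resize(c['color'][190:350,200:440],None,fx=3,fy=3))
plan(.4755,-.2375,.104); o=robot.get_obs(); print(o['ft_force'],o['moment'],o['grip_width'],o['position'])
E
```

```text
slide total [1.4 1.3 0.3] yawY 64.85 z [ 7.e-04 -4.e-04 -1.e+00]
[0.240578   1.46152441 3.92476505] [0.10471852 0.02955217 0.04313456] 0.062139782997332145 [ 0.47624977 -0.23924653  0.10427139]
```

View pics/w4.png

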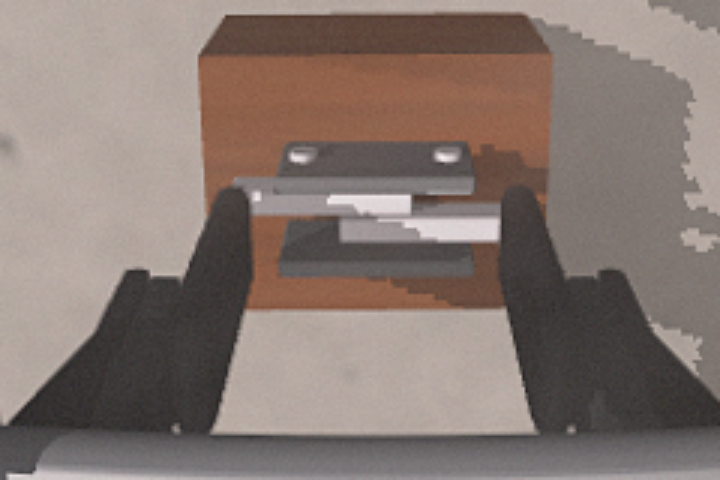

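The fingers hold both handles at 62 mm, pliers centred in the block. I lift straight up.

Request:
step_arm:
  slide:
    - [0, 0, -4]
    - [0, 0, -8]
    - [0, 0, -10]
    - [0, 0, -12]
    - [0, 0, -14]
    - [0, 0, -16]
    - [0, 0, -16]
    - [0, 0, 0]
    - [0, 0, 0]
  twist: [0, 0, 0, 0, 0, 0, 0, 0, 0]

```text
time: 4.87
position: [0.4765, -0.2395, 0.185]
tool_rot: [0.218, 0.976, -0.001, 0.001]
ft_force: [0.3, -0.4, -1.3]
grip_width: 0.0612
```

```bash
python3 - <<'E'
from h import *
c=cam('wrist');s=cam('scene'); cv2.imwrite('pics/w5.png',cv2.resize(c['color'][170:350,180:460],None,fx=2.5,fy=2.5)); cv2.imwrite('pics/s5.png',cv2.resize(s['color'][120:370,300:520],None,fx=2.4,fy=2.4))
o=robot.get_obs(); print(o['ft_force'],o['moment'],o['grip_width'],o['position'])
plan(.4744,.0124,.180)
E
```

```text
[-0.65253588  0.13941852 -2.46475668] [-0.03270009 -0.0142021  -0.00054553] 0.06088296393099341 [ 0.47534491 -0.23864258  0.18332346]
slide total [107.5 226.9   3.5] yawY 64.86 z [-1.1e-03  9.0e-04 -1.0e+00]
```

View pics/w5.png

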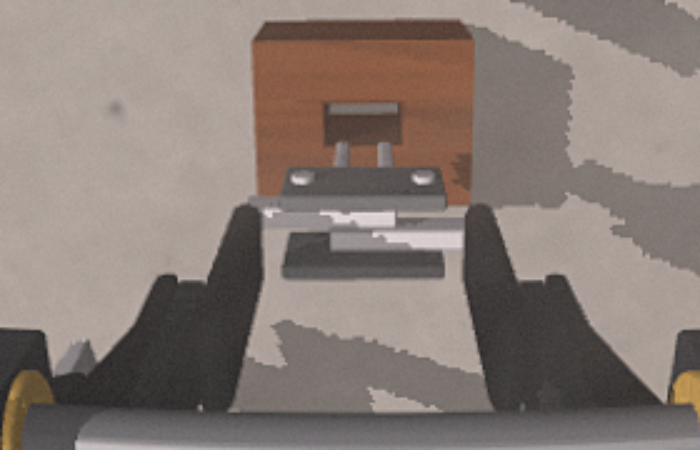

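View pics/s5.png

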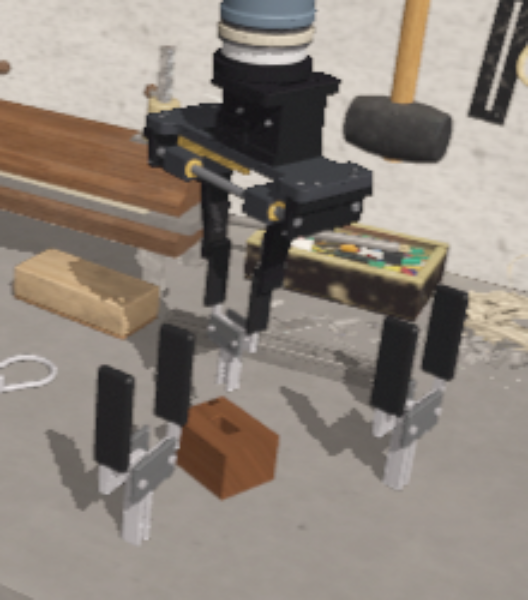

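```bash
cat >> h.py <<'E'
def tool(c,p,M=None,o=None):
    # approx tool->camera using nominal mount; p in mm tool frame
    Mc=np.array([[0,-.952714,-.303868],[1,0,0],[0,-.303868,.952714]]); oc=np.array([.08458,-.0006,-.1715])
    q=Mc.T@(np.array(p)/1000-oc); K=np.array(c['camera_matrix'])
    t=np.arctan2(np.hypot(q[0],q[1]),q[2]); a=np.arctan2(q[1],q[0]); return K[0,2]+K[0,0]*t*np.cos(a),K[1,2]+K[0,0]*t*np.sin(a)
def ov(c,name,box,f=5,dx=0,dz=0,w=8):
    x0,x1,y0,y1=box; im=cv2.resize(c['color'][y0:y1,x0:x1],None,fx=f,fy=f,interpolation=cv2.INTER_CUBIC)
    pts=[((sx*11+dx,sy*20,34+dz),(0,0,255)) for sx in(1,-1) for sy in (1,-1)]+[((sx*6+dx,sy*w,98+dz),(0,255,0)) for sx in(1,-1) for sy in (1,-1)]
    pts+=[((sx*11+dx,sy*(w+25-0)*1.0,-28+dz),(255,0,0)) for sx in(1,) for sy in (1,-1)]
    for p,col in pts:
        u,v=tool(c,p); cv2.circle(im,(int((u-x0+.5)*f),int((v-y0+.5)*f)),3,col,-1)
    cv2.imwrite(name,im)
E
python3 - <<'E'
from h import *
c=cam('wrist'); ov(c,'pics/ov5.png',(250,390,210,330))
E
```

```text
(no output)
```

View pics/ov5.png

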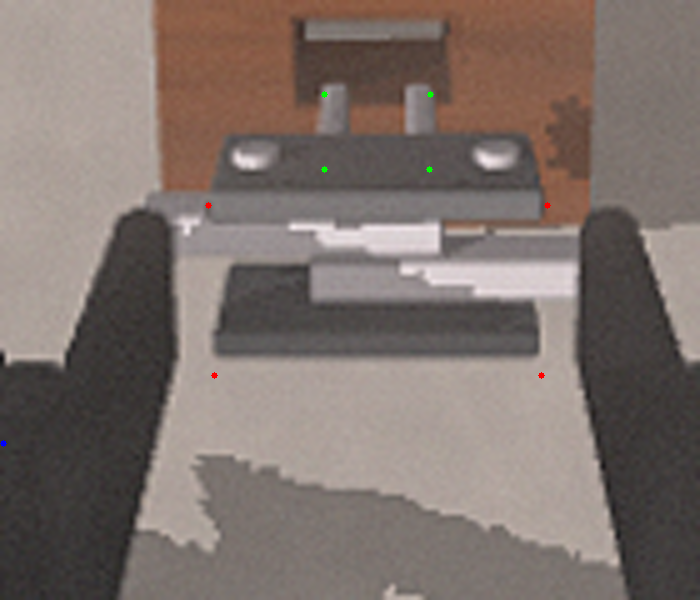

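```bash
cat > fit.py <<'E'
from h import *
from scipy.optimize import least_squares
def fit(c,near,far,tips,x0,y0,f=5,w=8.6):
    obs=[];mod=[]
    for (a,b),sx in ((near,1),(far,-1)):
        for p,sy in ((a,-1),(b,1)): obs.append(p);mod.append((sx*11,sy*20,-64))
    for p,sy in zip(tips,(-1,1)): obs.append(p);mod.append((6,sy*w,0))
    obs=np.array(obs,float)/f+[x0,y0]-.4; mod=np.array(mod,float)
    # sign check of image x vs tool y: columns = +tool y
    def r(p):
        Rm=R.from_euler('xyz',[p[3],p[4],p[5]],degrees=True)
        # pliers z up = -tool z
        m=Rm.apply(mod)+[p[0],p[1],98+p[2]]
        return np.concatenate([(np.array([tool(c,q) for q in m])-obs).ravel(),np.array(p[3:])*.05])
    s=least_squares(r,[0]*6); print('dx dy dz(tip, mm, + = lower) rx ry rz',np.round(s.x,2),'rms px',np.sqrt(np.mean(s.fun**2)));return s.x
E
python3 - <<'E'
from fit import *
c=cam('wrist')
fit(c,((212,190),(542,190)),((215,355),(540,355)),((322,84),(437,84)),250,210)
E
```

```text
dx dy dz(tip, mm, + = lower) rx ry rz [ 0.03  0.48  5.2  -0.47 -0.13 -0.18] rms px 0.21835612111351452
```

Request:
step_arm:
  slide:
    - [6, 12, 0]
    - [14, 30, 0]
    - [14, 30, 0]
    - [14, 30, 0]
    - [14, 30, 0]
    - [14, 30, 0]
    - [14, 30, 0]
    - [12, 24, 0]
    - [5.5, 10.4, 0]
    - [0, 0, 0]
    - [0, 0, 0]
    - [0, 0, 0]
  twist: [0, 0, 0, 0, 0, 0, 0, 0, 0, 0, 0, 0]

```text
time: 6.07
position: [0.475, 0.0109, 0.1837]
tool_rot: [0.218, 0.976, -0.0, 0.0]
ft_force: [0.1, 0.5, -1.6]
grip_width: 0.0608
```

```bash
python3 - <<'E'
from h import *
c=cam('wrist'); ov(c,'pics/ov6.png',(250,390,190,310))
s=cam('scene'); cv2.imwrite('pics/s6.png',cv2.resize(s['color'][120:320,230:400],None,fx=3,fy=3))
o=robot.get_obs(); print(o['time'],o['ft_force'],o['grip_width'],o['position'])
plan(.4742,.0119,.180)
E
```

```text
6.1667 [ 0.1565607  -0.60091729 -0.61762976] 0.060792582265141615 [0.47513233 0.01037004 0.18374714]
slide total [1.5 1.  3.7] yawY 64.76 z [ 1.e-04 -4.e-04 -1.e+00]
```

View pics/ov6.png

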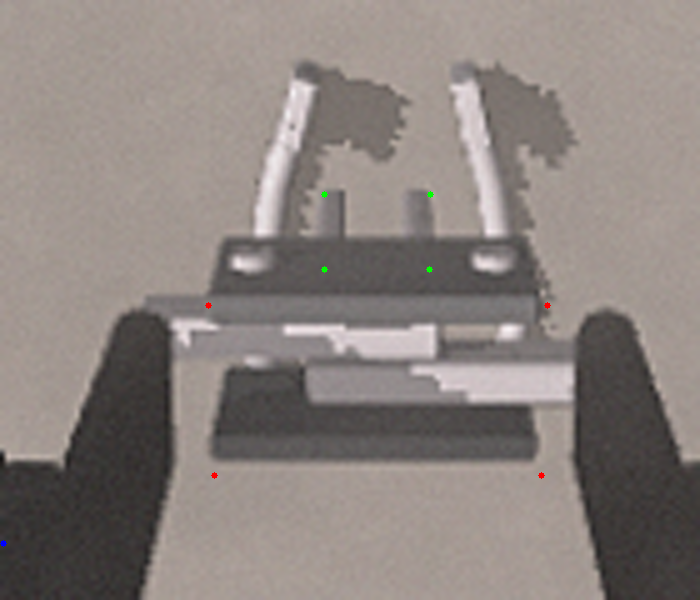

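View pics/s6.png

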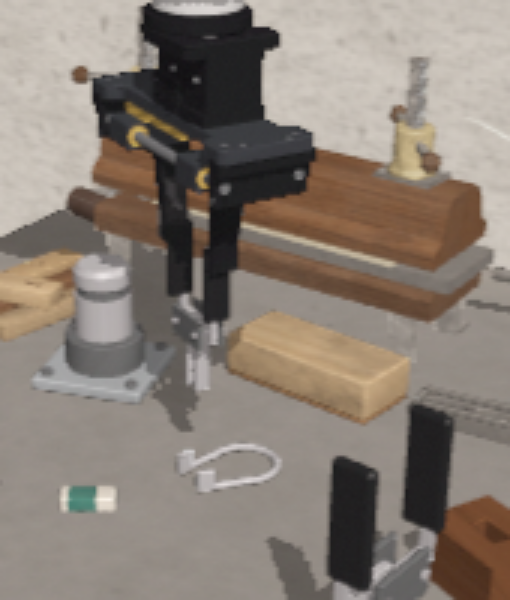

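```bash
python3 - <<'E'
from fit import *
c=cam('wrist'); x=fit(c,((209,295),(539,295)),((212,460),(537,460)),((318,190),(433,190)),250,190)
Mc=np.array([[0,-.952714,-.303868],[1,0,0],[0,-.303868,.952714]]); oc=np.array([84.58,-.6,-171.5])
def tp(x,y,z):
    u,v=250+x/5-.4,190+y/5-.4; K=np.array(c['camera_matrix']); d=np.array([u-K[0,2],v-K[1,2]]); r=np.hypot(*d);t=r/K[0,0]
    q=Mc@np.array([*(d/r*np.sin(t)),np.cos(t)]); return (oc+q*(z-oc[2])/q[2])[:2]
# ear tops centre far/near at z=18 -> tool z = 183.7-18
for dz in (0,4):
  Z=165.7+dz
  a=[tp(308,82,Z),tp(288,150,Z),tp(466,82,Z),tp(482,150,Z)]; print(np.round(a,1))
  print((a[0]+a[2])/2,(a[1]+a[3])/2, a[2]-a[0],a[3]-a[1])
E
```

```text
dx dy dz(tip, mm, + = lower) rx ry rz [-0.89 -0.14  5.03 -0.24 -0.42 -0.11] rms px 0.22101852714156148
[[  7.9 -12.6]
 [ -5.2 -16.5]
 [  7.9  16.8]
 [ -5.2  20. ]]
[7.88310864 2.08065699] [-5.21243304  1.73322519] [1.32462631e-02 2.93872089e+01] [8.13840288e-03 3.64507963e+01]
[[  7.  -12.8]
 [ -6.3 -16.7]
 [  7.   17. ]
 [ -6.3  20.2]]
[6.97329973 2.112456  ] [-6.27758645  1.76090283] [1.34033955e-02 2.97358116e+01] [8.23494383e-03 3.68831901e+01]
```

Request:
step_arm:
  slide:
    - [1.5, 1.6, 10]
    - [0, 0, 20]
    - [0, 0, 20]
    - [0, 0, 8]
    - [0, 0, 0]
    - [0, 0, 0]
  twist: [0, 0, 0, 0, 0, 0]

```text
time: 6.72
position: [0.4743, 0.013, 0.1258]
tool_rot: [0.218, 0.976, -0.0, -0.0]
ft_force: [0.4, -0.5, -1.6]
grip_width: 0.061
```

```bash
python3 - <<'E'
from h import *
c=cam('wrist'); ov(c,'pics/ov7.png',(250,390,190,310))
s=cam('scene'); cv2.imwrite('pics/s7.png',cv2.resize(s['color'][200:300,260:360],None,fx=5.5,fy=5.5,interpolation=cv2.INTER_CUBIC))
o=robot.get_obs(); print(o['time'],o['ft_force'],o['grip_width'],o['position'])
E
```

```text
6.8167 [ 0.01153112  0.26477566 -1.93791246] 0.06105156957540823 [0.47510417 0.01312852 0.12667359]
```

View pics/ov7.png

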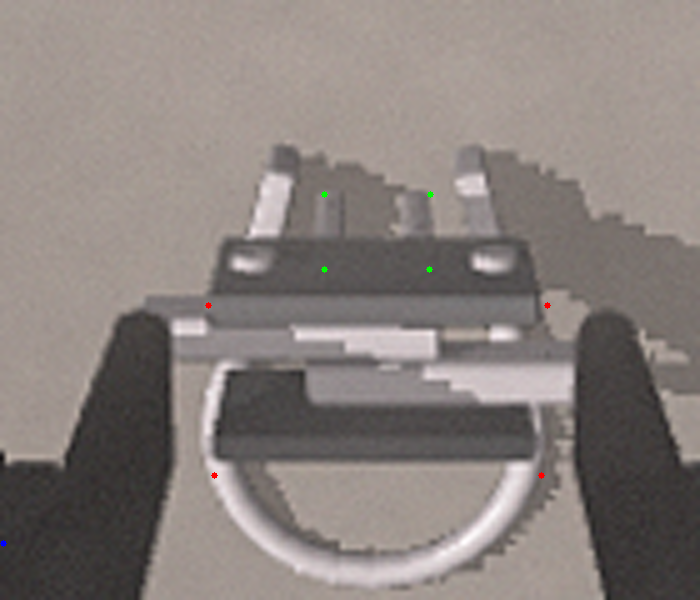

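View pics/s7.png

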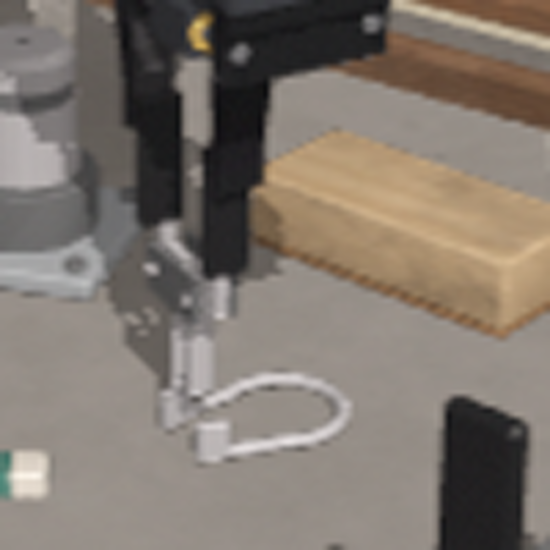

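Request:
step_arm:
  slide:
    - [0, 0, 6]
    - [0, 0, 6]
    - [0, 0, 6]
    - [0, 0, 0]
    - [0, 0, 0]
    - [0, 0, 0]
  twist: [0, 0, 0, 0, 0, 0]

```text
time: 7.32
position: [0.4742, 0.0137, 0.1077]
tool_rot: [0.218, 0.976, -0.0, -0.0]
ft_force: [0.2, -0.7, -2.7]
grip_width: 0.0613
```

```bash
python3 - <<'E'
from h import *
c=cam('wrist'); ov(c,'pics/ov8.png',(250,390,190,310))
s=cam('scene'); cv2.imwrite('pics/s8.png',cv2.resize(s['color'][225:295,270:340],None,fx=8,fy=8,interpolation=cv2.INTER_CUBIC))
o=robot.get_obs(); print(o['time'],o['ft_force'],o['grip_width'],o['position'])
E
```

```text
7.4167 [ 0.85658393  0.39757782 -1.49735666] 0.06130777371728858 [0.47433428 0.0136126  0.10796255]
```

View pics/ov8.png

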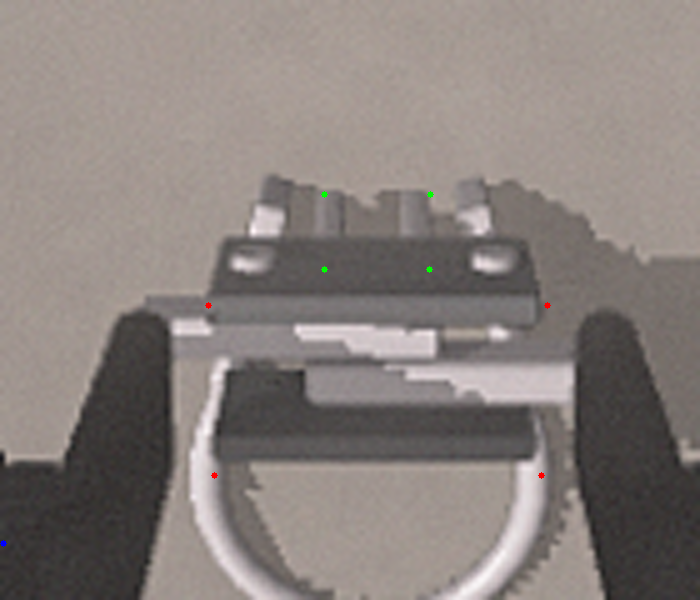

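View pics/s8.png

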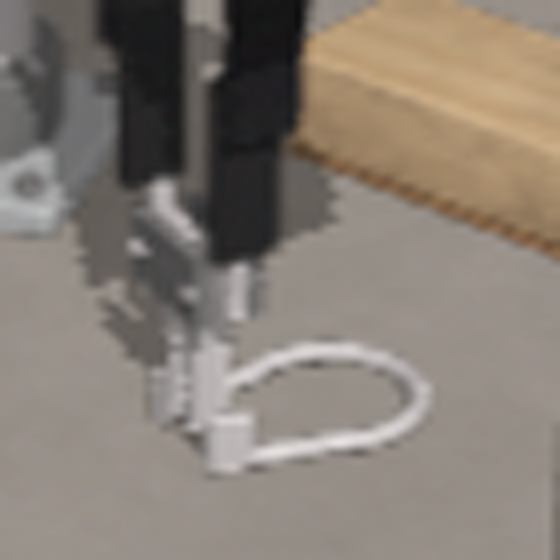

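Request:
step_arm:
  slide:
    - [0, 0, 1]
    - [0, 0, 1]
    - [0, 0, 0]
    - [0, 0, 0]
    - [0, 0, 0]
  twist: [0, 0, 0, 0, 0]

```text
time: 7.83
position: [0.4742, 0.0136, 0.1059]
tool_rot: [0.218, 0.976, 0.0, 0.0]
ft_force: [0.2, 0.2, -2.6]
grip_width: 0.0608
```

Request:
step_arm:
  slide:
    - [0, 0, 1]
    - [0, 0, 0.5]
    - [0, 0, 0]
    - [0, 0, 0]
  twist: [0, 0, 0, 0]

```text
time: 8.17
position: [0.4741, 0.0136, 0.1043]
tool_rot: [0.218, 0.976, -0.0, -0.0]
ft_force: [-0.2, 0.7, -1.6]
grip_width: 0.0613
```

```bash
python3 - <<'E'
from h import *
for i in range(3):
    c=cam('wrist')
    o=robot.get_obs(); print(o['time'],o['ft_force'],o['grip_width'],o['position'])
ov(c,'pics/ov9.png',(250,390,190,310))
s=cam('scene'); cv2.imwrite('pics/s9.png',cv2.resize(s['color'][225:295,270:340],None,fx=8,fy=8,interpolation=cv2.INTER_CUBIC))
E
```

```text
8.2167 [-7.90509430e-04 -1.06523896e+00 -2.31416499e+00] 0.06123397369185811 [0.47416205 0.01361619 0.10432058]
8.2667 [-0.24688615  0.50778093 -2.20587803] 0.06102213616787296 [0.47418667 0.01361453 0.104343  ]
8.3167 [-0.83874287 -0.85955509 -1.80087756] 0.061215984995450404 [0.4741953  0.01360134 0.10434854]
```

View pics/ov9.png

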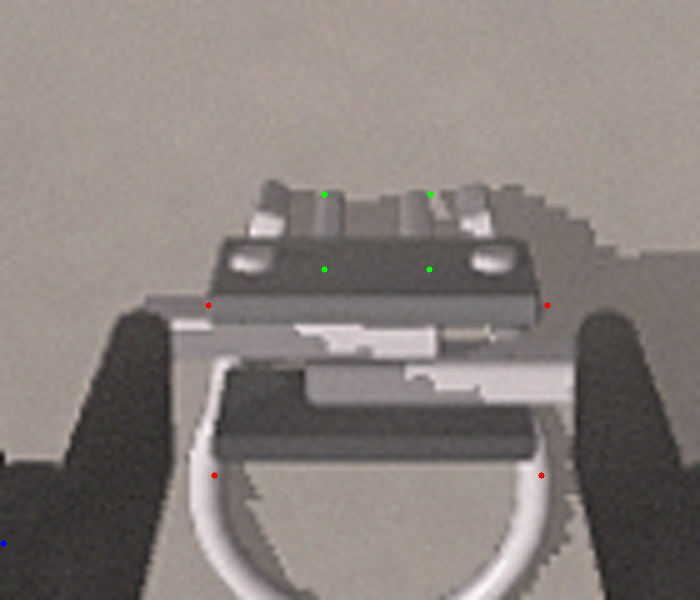

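View pics/s9.png

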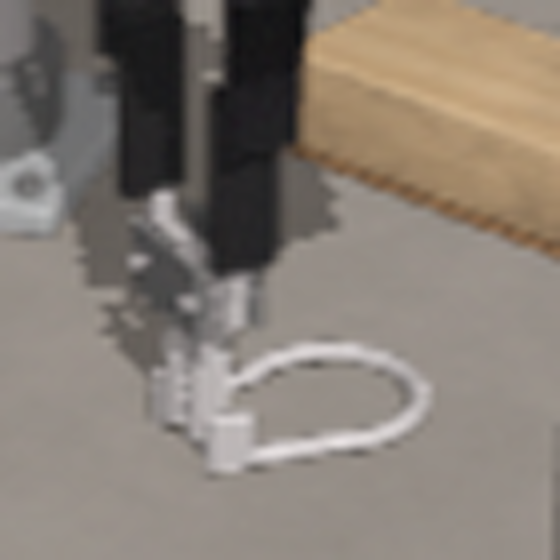

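Request:
step_arm:
  slide:
    - [0, 0, 1]
    - [0, 0, 0.5]
    - [0, 0, 0]
    - [0, 0, 0]
  twist: [0, 0, 0, 0]

```text
time: 8.7
position: [0.4741, 0.0136, 0.1028]
tool_rot: [0.218, 0.976, 0.0, -0.0]
ft_force: [-0.4, -0.1, -1.9]
grip_width: 0.0612
```

Request:
step_arm:
  slide:
    - [0, 0, 1]
    - [0, 0, 0]
    - [0, 0, 0]
  twist: [0, 0, 0]

```text
time: 8.95
position: [0.4741, 0.0136, 0.1018]
tool_rot: [0.218, 0.976, -0.0, -0.0]
ft_force: [-0.6, -0.1, -0.4]
grip_width: 0.0614
```

Request:
step_arm:
  slide:
    - [0, 0, 1]
    - [0, 0, 0]
    - [0, 0, 0]
  twist: [0, 0, 0]

```text
time: 9.2
position: [0.4741, 0.0136, 0.1008]
tool_rot: [0.218, 0.976, 0.0, -0.0]
ft_force: [-0.0, 0.3, -1.5]
grip_width: 0.0612
```

```bash
python3 - <<'E'
from h import *
F=[]
for i in range(6):
    c=cam('wrist'); o=robot.get_obs(); F.append(o['ft_force'])
print(np.mean(F,0),o['time'],o['position'])
cv2.imwrite('pics/ov10.png',cv2.resize(c['color'][215:255,290:360],None,fx=10,fy=10,interpolation=cv2.INTER_CUBIC))
s=cam('scene'); cv2.imwrite('pics/s10.png',cv2.resize(s['color'][245:295,275:335],None,fx=10,fy=10,interpolation=cv2.INTER_CUBIC))
E
```

```text
[ 0.02772129 -0.01306944 -1.71716621] 9.5 [0.47421197 0.01361491 0.10088049]
```

View pics/ov10.png

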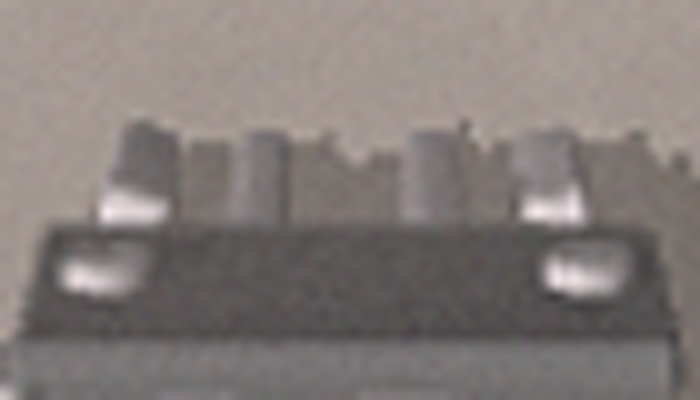

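View pics/s10.png

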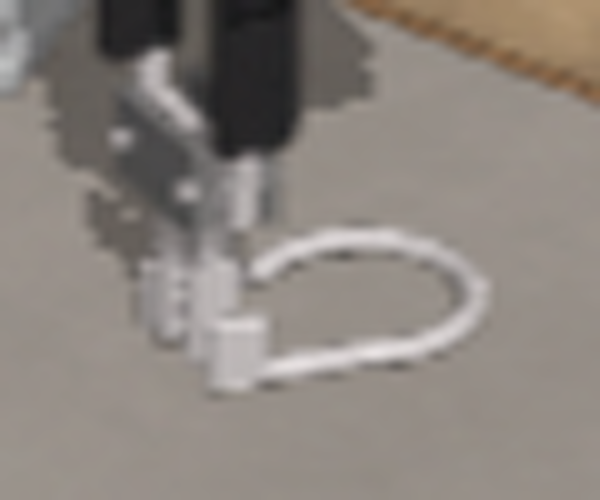

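Nose tips are between the ears, about 2.5–3 mm above the table, with no contact force and centred. I squeeze in stages.

Request:
step_arm:
  slide:
    - [0, 0, 0]
    - [0, 0, 0]
    - [0, 0, 0]
  twist: [0, 0, 0]
  jaw: 48
  force: 35

```text
time: 9.8
position: [0.4742, 0.0136, 0.1009]
tool_rot: [0.218, 0.976, -0.0, 0.0]
ft_force: [0.4, 0.3, -2.1]
grip_width: 0.0508
```

Request:
step_arm:
  slide:
    - [0, 0, 0]
    - [0, 0, 0]
    - [0, 0, 0]
  twist: [0, 0, 0]
  jaw: 36
  force: 35

```text
time: 10.05
position: [0.4743, 0.0136, 0.1009]
tool_rot: [0.218, 0.976, 0.0, 0.0]
ft_force: [0.1, 0.1, -1.5]
grip_width: 0.0386
```

Request:
step_arm:
  slide:
    - [0, 0, 0]
    - [0, 0, 0]
    - [0, 0, 0]
  twist: [0, 0, 0]
  jaw: 26
  force: 35

```text
time: 10.3
position: [0.4743, 0.0137, 0.1009]
tool_rot: [0.218, 0.976, 0.0, 0.0]
ft_force: [-0.1, 0.4, -1.2]
grip_width: 0.0281
```

Request:
step_arm:
  slide:
    - [0, 0, 0]
    - [0, 0, 0]
    - [0, 0, 0]
    - [0, 0, 0]
    - [0, 0, 0]
    - [0, 0, 0]
  twist: [0, 0, 0, 0, 0, 0]
  jaw: 10
  force: 35

```text
time: 10.8
position: [0.4743, 0.0136, 0.101]
tool_rot: [0.218, 0.976, 0.0, 0.0]
ft_force: [0.3, 0.6, 1.6]
grip_width: 0.0145
```

```bash
python3 - <<'E'
from h import *
c=cam('wrist'); o=robot.get_obs()
print(o['time'],o['ft_force'],o['grip_width'],o['position'])
cv2.imwrite('pics/ov11.png',cv2.resize(c['color'][200:340,240:400],None,fx=4,fy=4,interpolation=cv2.INTER_CUBIC))
s=cam('scene'); cv2.imwrite('pics/s11.png',cv2.resize(s['color'][205:305,260:350],None,fx=6,fy=6,interpolation=cv2.INTER_CUBIC))
E
```

```text
10.85 [0.66195735 0.92686283 0.47754359] 0.014361924172383814 [0.47432877 0.01363346 0.10099725]
```

View pics/ov11.png

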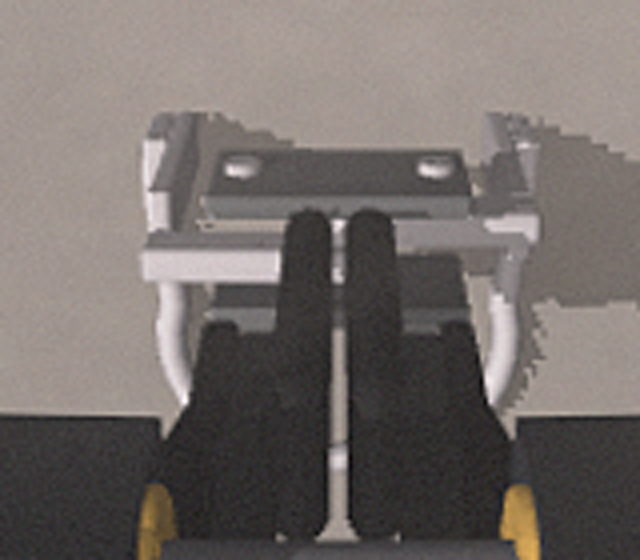

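View pics/s11.png

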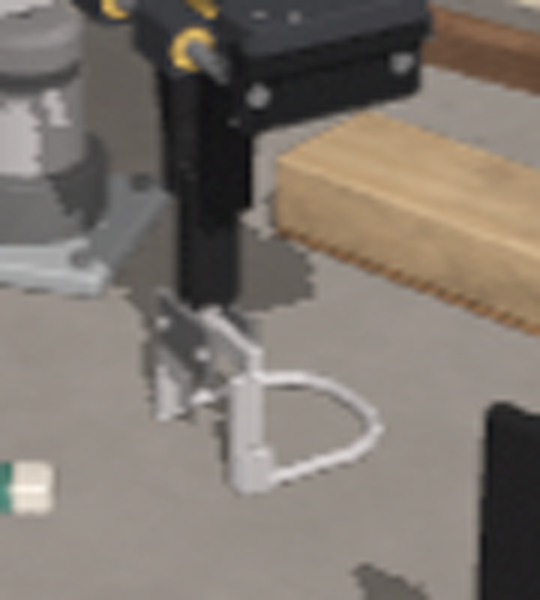

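The ring is spread and both jaws bear on the ears. I lift slowly and check.

Request:
step_arm:
  slide:
    - [0, 0, -1]
    - [0, 0, -2]
    - [0, 0, -4]
    - [0, 0, -6]
    - [0, 0, -8]
    - [0, 0, -8]
    - [0, 0, -4]
    - [0, 0, 0]
    - [0, 0, 0]
  twist: [0, 0, 0, 0, 0, 0, 0, 0, 0]

```text
time: 11.65
position: [0.4744, 0.0136, 0.1344]
tool_rot: [0.218, 0.976, 0.0, 0.001]
ft_force: [0.9, -0.5, -2.9]
grip_width: 0.0143
```

```bash
python3 - <<'E'
from h import *
c=cam('wrist'); o=robot.get_obs()
print(o['time'],o['ft_force'],o['grip_width'],o['position'])
cv2.imwrite('pics/ov12.png',cv2.resize(c['color'][200:340,240:400],None,fx=4,fy=4,interpolation=cv2.INTER_CUBIC))
s=cam('scene'); cv2.imwrite('pics/s12.png',cv2.resize(s['color'][185:305,260:350],None,fx=5,fy=5,interpolation=cv2.INTER_CUBIC))
E
```

```text
11.7 [ 1.5929401  -0.00634324 -2.40483858] 0.014147184914163 [0.47411812 0.01362407 0.13402551]
```

View pics/ov12.png

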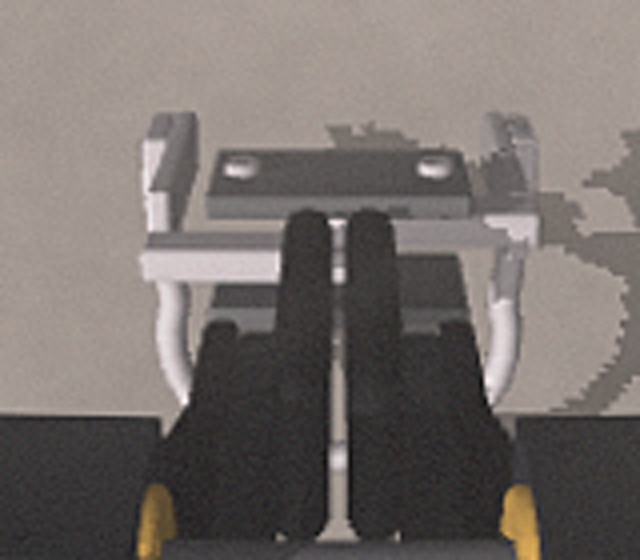

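View pics/s12.png

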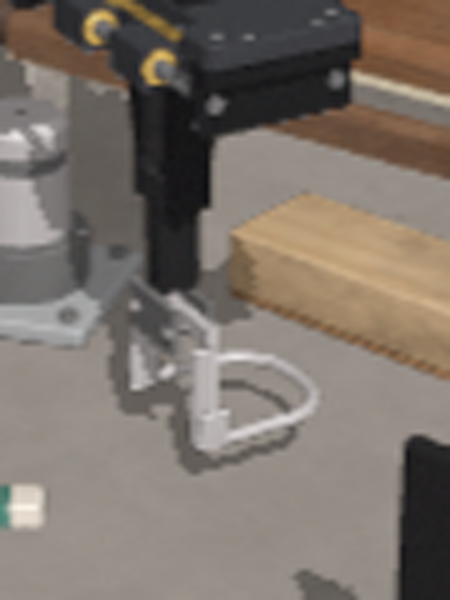

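Request:
step_arm:
  slide:
    - [0, 0, -6]
    - [0, 0, -12]
    - [0, 0, -18]
    - [0, 0, -20]
    - [0, 0, -20]
    - [0, 0, -16]
    - [0, 0, -9]
    - [0, 0, -4]
    - [0, 0, 0]
    - [0, 0, 0]
  twist: [0, 0, 0, 0, 0, 0, 0, 0, 0, 0]

```text
time: 12.58
position: [0.4735, 0.0137, 0.2382]
tool_rot: [0.218, 0.976, -0.0, -0.001]
ft_force: [0.8, -0.1, -2.9]
grip_width: 0.014
```

```bash
python3 - <<'E'
from h import *
import pickle
c=cam('wrist'); o=robot.get_obs(); pickle.dump(c,open('w13.pkl','wb'))
print(o['time'],o['ft_force'],o['grip_width'],o['position'])
cv2.imwrite('pics/ov13.png',cv2.resize(c['color'][220:340,250:390],None,fx=5.5,fy=5.5,interpolation=cv2.INTER_CUBIC)[:600])
t=cam('top'); cv2.imwrite('pics/t13.png',cv2.resize(t['color'][190:330,190:340],None,fx=4,fy=4,interpolation=cv2.INTER_CUBIC))
s=cam('scene'); cv2.imwrite('pics/s13.png',cv2.resize(s['color'][120:260,230:350],None,fx=4.2,fy=4.2,interpolation=cv2.INTER_CUBIC))
E
```

```text
12.6333 [ 0.04417193 -0.05115878 -2.84199991] 0.014327152603427248 [0.47333122 0.01376384 0.23786239]
```

View pics/ov13.png

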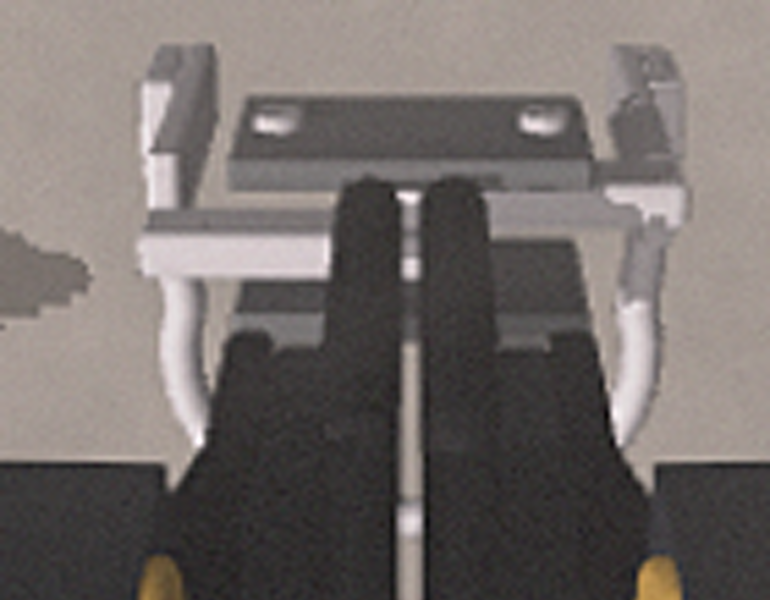

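View pics/t13.png

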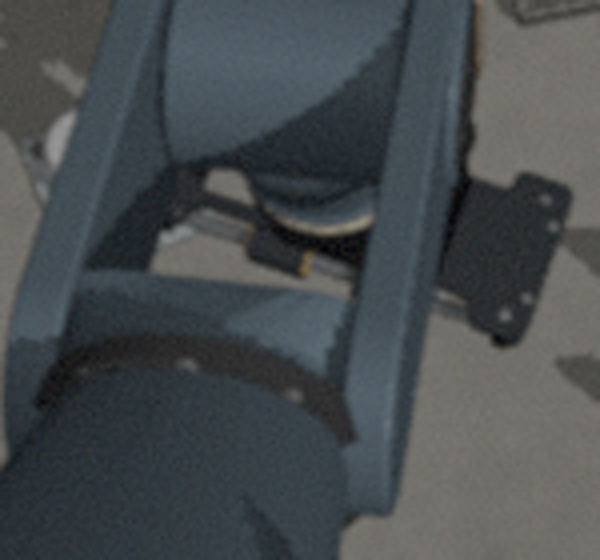

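View pics/s13.png

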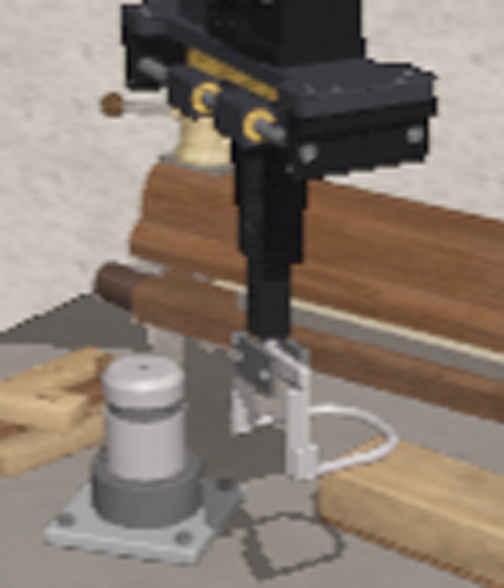

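```bash
cat >> h.py <<'E'
def tpx(c,u,v,z):
    Mc=np.array([[0,-.952714,-.303868],[1,0,0],[0,-.303868,.952714]]); oc=np.array([84.58,-.6,-171.5])
    K=np.array(c['camera_matrix']); d=np.array([u-K[0,2],v-K[1,2]]); r=np.hypot(*d);t=r/K[0,0]
    q=Mc@np.array([*(d/r*np.sin(t)),np.cos(t)]); return np.round((oc+q*(z-oc[2])/q[2])[:2],1)
E
python3 - <<'E'
from h import *
import pickle
c=pickle.load(open('w13.pkl','rb'))
g=lambda x,y,z: tpx(c,250+x/5.5-.4,220+y/5.5-.4,z)
for z in (99,103,106):
    print(z,'near L',g(158,45,z),g(215,45,z),'R',g(612,45,z),g(668,45,z),'back',g(409,518,z-1),'plates',[g(a,b,z-64) for a,b in((231,158),(590,158),(233,337),(590,337))])
E
```

```text
99 near L [  6.2 -35.5] [  6.1 -27.5] R [ 6.1 27.3] [ 6.2 35.2] back [-67.5  -0.7] plates [array([ 12.1, -19.8]), array([12.1, 18.7]), array([ -9. , -20.2]), array([-9. , 19.4])]
103 near L [  5. -36.] [  5.  -27.9] R [ 5.  27.8] [ 5.  35.7] back [-69.7  -0.7] plates [array([ 10.7, -20.2]), array([10.7, 19.1]), array([-10.8, -20.6]), array([-10.8,  19.8])]
106 near L [  4.1 -36.4] [  4.1 -28.2] R [ 4.1 28.1] [ 4.1 36.1] back [-71.4  -0.7] plates [array([  9.6, -20.4]), array([ 9.6, 19.4]), array([-12.2, -20.9]), array([-12.2,  20.1])]
```

Ring lifted, level and spread; the ears' outer faces measure about 72 mm, as they should. The eye sits about 36 mm along tool −x. I carry it over the stub at height.

Request:
step_arm:
  slide:
    - [0.5, 8, 0]
    - [1, 16, 0]
    - [1.6, 26, 0]
    - [1.8, 30, 0]
    - [1.8, 30, 0]
    - [1.8, 30, 0]
    - [1.8, 30, 0]
    - [1.3, 20, 0]
    - [0.5, 9, 0]
    - [0.3, 3, 0]
    - [0, 0, 0]
    - [0, 0, 0]
    - [0, 0, 0]
  twist: [0, 0, 0, 0, 0, 0, 0, 0, 0, 0, 0, 0, 0]

```text
time: 13.82
position: [0.5482, 0.2005, 0.2387]
tool_rot: [0.218, 0.976, -0.0, -0.0]
ft_force: [-0.6, -0.5, -2.6]
grip_width: 0.0139
```

```bash
python3 - <<'E'
from h import *
import pickle
c=cam('wrist'); o=robot.get_obs(); pickle.dump(c,open('w14.pkl','wb'))
print(o['time'],o['ft_force'],o['grip_width'],o['position']); plan(.5481,.2021,.238)
cv2.imwrite('pics/ov14.png',cv2.resize(c['color'][210:340,250:400],None,fx=5,fy=5,interpolation=cv2.INTER_CUBIC)[:600])
t=cam('top'); cv2.imwrite('pics/t14.png',cv2.resize(t['color'][150:300,150:300],None,fx=4,fy=4,interpolation=cv2.INTER_CUBIC))
s=cam('scene'); pickle.dump(s,open('s14.pkl','wb')); cv2.imwrite('pics/s14.png',cv2.resize(s['color'][140:260,215:315],None,fx=5,fy=5,interpolation=cv2.INTER_CUBIC))
E
```

```text
13.8667 [ 0.84008066 -0.1134329  -2.54024869] 0.014448224722944674 [0.54835189 0.20053885 0.23882175]
slide total [0.9 1.3 0.8] yawY 64.77 z [-7.e-04 -5.e-04 -1.e+00]
```

View pics/ov14.png

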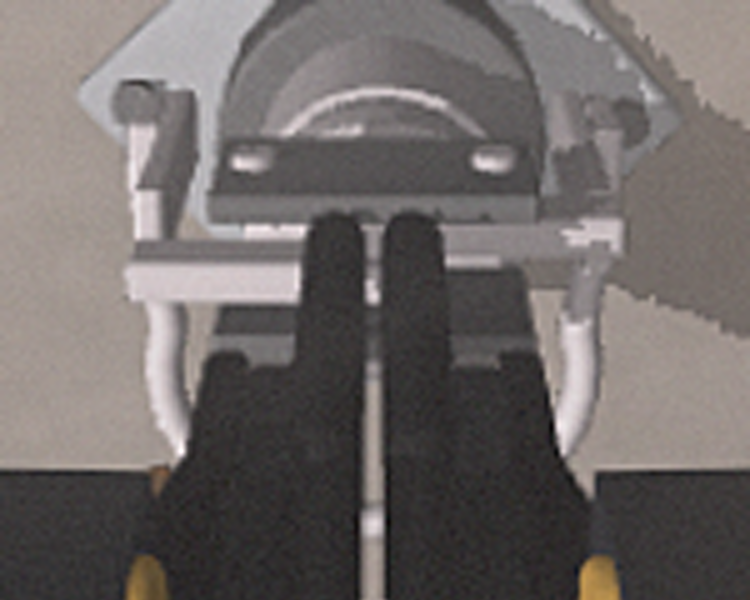

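View pics/t14.png

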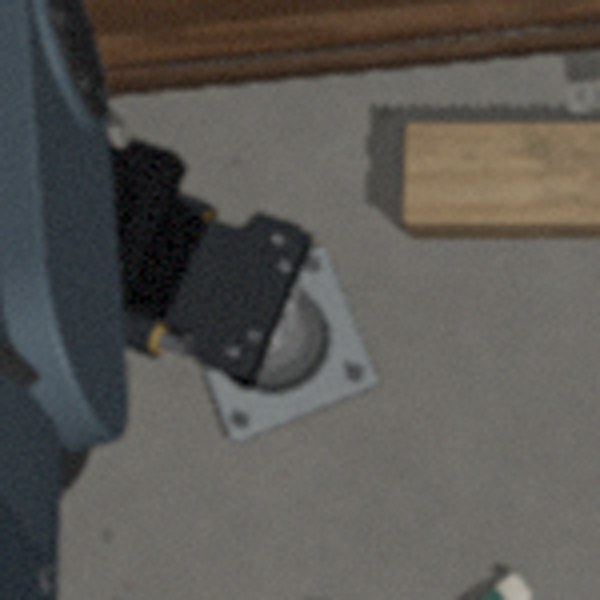

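View pics/s14.png

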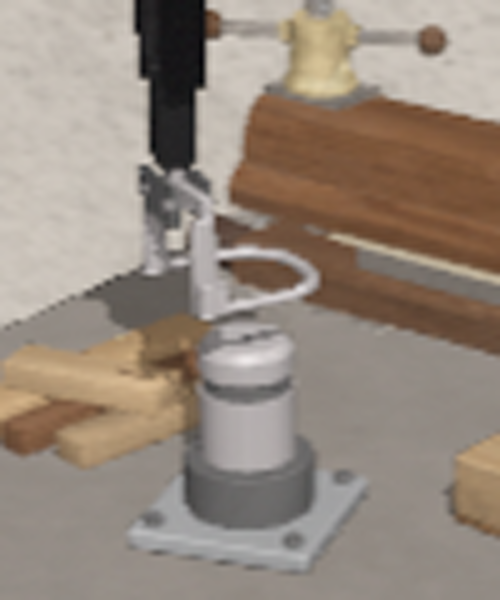

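```bash
python3 - <<'E'
from h import *
import pickle
from scipy.optimize import least_squares
c=pickle.load(open('w14.pkl','rb'))
for zb in (158.8,163.3):
    p=np.array([tpx(c,250+x/5-.4,210+y/5-.4,zb) for x,y in ((388,88),(350,94),(315,110),(285,135),(425,93),(460,110),(490,133))])
    s=least_squares(lambda q:np.hypot(p[:,0]-q[0],p[:,1]-q[1])-25,[-36,0]); print(zb,s.x,s.fun.round(1))
    # shoulder z=42 r=35 : left/right extremes on outline
    z=zb+38
    print('shoulder cols', tpx(c,250+222/5-.4,210+130/5-.4,z),tpx(c,250+545/5-.4,210+130/5-.4,z))
for z in (99,103): print('back',tpx(c,250+372/5-.4,210+520/5-.4,z-1),'ears',tpx(c,250+135/5-.4,210+92/5-.4,z),tpx(c,250+620/5-.4,210+92/5-.4,z))
s=pickle.load(open('s14.pkl','rb'))
# scene: project expected ring eye & stub
E
```

```text
158.8 [-35.78550249   2.31199301] [ 0.1  0.  -0.1 -0.   0.1 -0.2  0.1]
shoulder cols [-30.7 -31.9] [-30.7  35.3]
163.3 [-37.03003975   2.34298483] [ 0.  -0.  -0.1  0.1  0.1 -0.2  0.2]
shoulder cols [-32.1 -32.3] [-32.1  35.7]
back [-67.3  -0.7] ears [  6.  -36.8] [ 6.  37.1]
back [-69.6  -0.7] ears [  4.8 -37.3] [ 4.8 37.7]
```

Request:
step_arm:
  slide:
    - [0, 2.2, 0]
    - [0, 0, 6]
    - [0, 0, 10]
    - [0, 0, 6]
    - [0, 0, 2]
    - [0, 0, 0]
    - [0, 0, 0]
  twist: [0, 0, 0, 0, 0, 0, 0]

```text
time: 14.55
position: [0.5496, 0.2037, 0.2144]
tool_rot: [0.218, 0.976, -0.0, -0.0]
ft_force: [0.1, 0.0, -1.7]
grip_width: 0.0141
```

```bash
python3 - <<'E'
from h import *
import pickle
c=cam('wrist'); o=robot.get_obs(); pickle.dump(c,open('w15.pkl','wb'))
print(o['time'],o['ft_force'],o['grip_width'],o['position'])
cv2.imwrite('pics/ov15.png',cv2.resize(c['color'][210:340,250:400],None,fx=5,fy=5,interpolation=cv2.INTER_CUBIC)[:600])
s=cam('scene'); pickle.dump(s,open('s15.pkl','wb')); cv2.imwrite('pics/s15.png',cv2.resize(s['color'][170:250,235:295],None,fx=7.5,fy=7.5,interpolation=cv2.INTER_CUBIC))
E
```

```text
14.6 [ 0.71439418  0.33874365 -2.68657974] 0.01394813804404789 [0.54984501 0.20378483 0.21478691]
```

View pics/ov15.png

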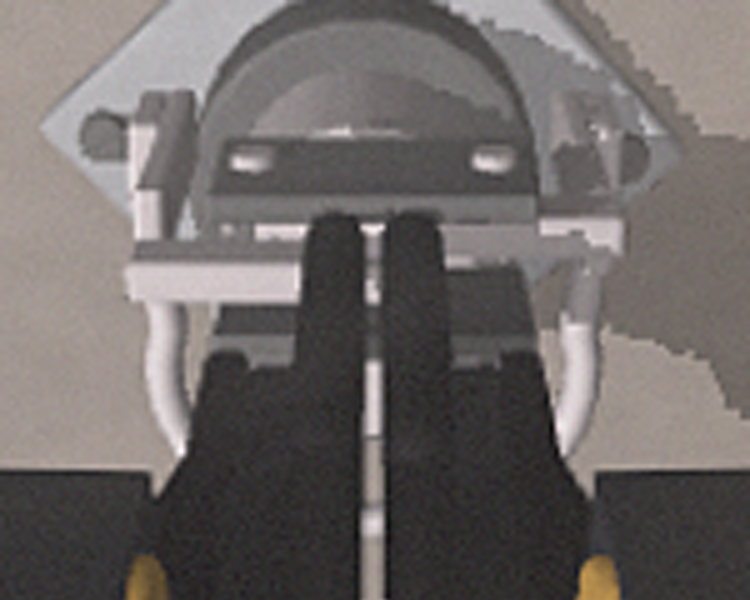

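View pics/s15.png

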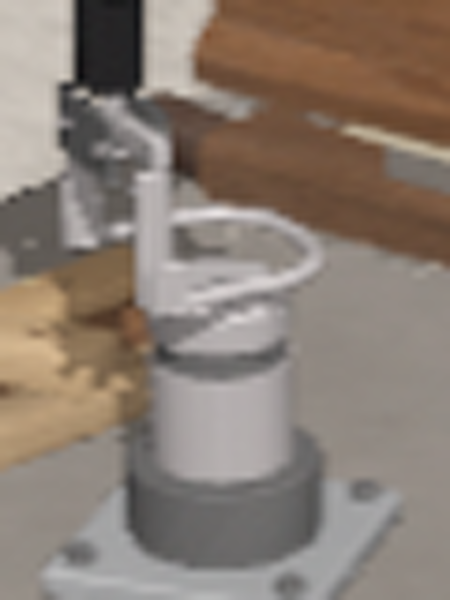

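```bash
python3 - <<'E'
from h import *
import pickle
from scipy.optimize import least_squares
c=pickle.load(open('w15.pkl','rb'))
g=lambda x,y,z: tpx(c,250+x/5-.4,210+y/5-.4,z)
for b in (0,4.5):
    print(b,'back edge if z107 r21',g(372,435,107.6+b),'if z102 r25',g(372,435,112.6+b))
    z=214.6-42+b
    p=np.array([g(x,y,z) for x,y in ((365,20),(300,32),(250,62),(215,105),(430,32),(480,60),(525,110))]); s=least_squares(lambda q:np.hypot(p[:,0]-q[0],p[:,1]-q[1])-35,[-36,0]); print('shoulder centre',s.x,s.fun.round(1))
    print('ring back',g(372,520,98+b))
s=pickle.load(open('s15.pkl','rb')); K=np.array(s['camera_matrix']);M=R.from_quat(s['orientation']).as_matrix();o=np.array(s['origin'])
im=cv2.resize(s['color'][170:250,235:295],None,fx=7.5,fy=7.5,interpolation=cv2.INTER_CUBIC)
def pr(p):
    q=M.T@(np.array(p)-o); q=K@q/q[2]; return (int((q[0]-235+.5)*7.5),int((q[1]-170+.5)*7.5))
C=np.array([.5807,.1868])
for a in np.linspace(0,2*np.pi,60):
    d=np.array([np.cos(a),np.sin(a)])
    for r,z,col in ((.025,.102,(0,0,255)),(.025,.080,(0,0,255)),(.035,.042,(0,255,255))): cv2.circle(im,pr([*(C+r*d),z]),1,col,-1)
tx=np.array([-.905,.425]);ty=np.array([.425,.905]);T=np.array([.5497,.2038])
for z in (.1144,.1174):
  e=T-.0428*tx  # ring centre
  for a in np.linspace(np.pi*.6,np.pi*1.4,25): cv2.circle(im,pr([*(e+.027*(np.cos(a)*tx+np.sin(a)*ty)),z]),1,(0,255,0),-1)
cv2.imwrite('pics/s15o.png',im)
E
```

```text
0 back edge if z107 r21 [-56.3  -0.7] if z102 r25 [-58.8  -0.7]
shoulder centre [-36.26110884  -1.62489767] [ 0.2  0.2  0.1 -0.3 -0.1 -0.2  0. ]
ring back [-67.3  -0.7]
4.5 back edge if z107 r21 [-58.6  -0.7] if z102 r25 [-61.1  -0.7]
shoulder centre [-37.31803926  -1.62103756] [ 0.   0.2  0.1 -0.2 -0.2 -0.2  0.2]
ring back [-69.8  -0.7]
```

View pics/s15o.png

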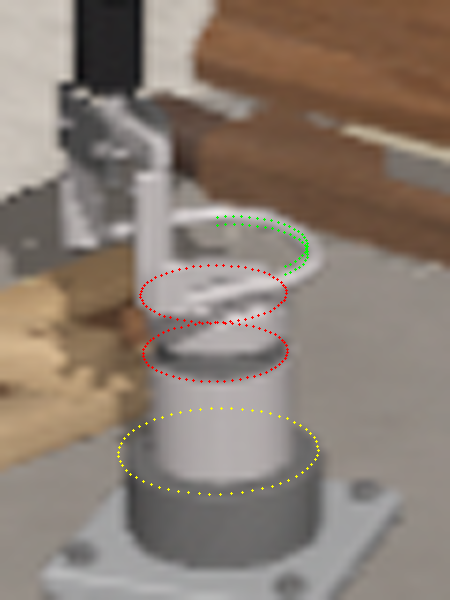

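Request:
step_arm:
  slide:
    - [0, -1.2, 0]
    - [0, 0, 0]
    - [0, 0, 0]
    - [0, 0, 0]
  twist: [0, 0, 0, 0]

```text
time: 14.98
position: [0.5493, 0.2026, 0.2151]
tool_rot: [0.218, 0.976, 0.0, 0.0]
ft_force: [-0.1, 0.4, -2.3]
grip_width: 0.0142
```

```bash
python3 - <<'E'
from h import *
import pickle
for i in range(3):
  c=cam('wrist'); o=robot.get_obs(); print(o['time'],o['ft_force'],o['position'])
pickle.dump(c,open('w16.pkl','wb'))
cv2.imwrite('pics/ov16.png',cv2.resize(c['color'][210:310,265:385],None,fx=6.5,fy=6,interpolation=cv2.INTER_CUBIC)[:600])
E
```

```text
15.0333 [-0.01185275  1.70799122 -2.66629176] [0.54926623 0.20265775 0.21500854]
15.0833 [-0.51245056 -0.34826565 -2.08358327] [0.5492406  0.20265178 0.21496381]
15.1333 [-0.3255584  -0.02202283 -1.98757078] [0.54925549 0.20268272 0.21496199]
```

View pics/ov16.png

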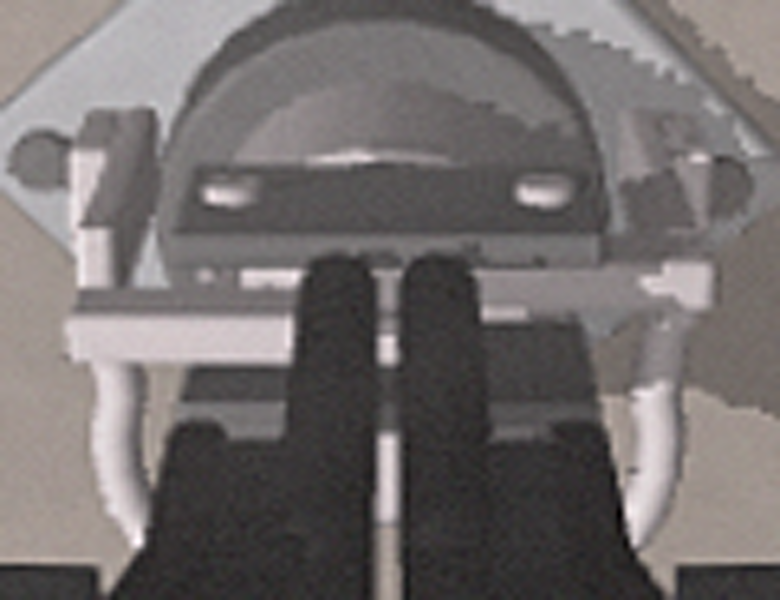

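Request:
step_arm:
  slide:
    - [0, 0, 2]
    - [0, 0, 4]
    - [0, 0, 4]
    - [0, 0, 2]
    - [0, 0, 0]
    - [0, 0, 0]
  twist: [0, 0, 0, 0, 0, 0]

```text
time: 15.63
position: [0.549, 0.2026, 0.2025]
tool_rot: [0.218, 0.976, -0.0, -0.0]
ft_force: [0.5, -0.4, -2.3]
grip_width: 0.0141
```

```bash
python3 - <<'E'
from h import *
F=[]
for i in range(4):
  c=cam('wrist'); o=robot.get_obs();F.append(np.r_[o['ft_force'],o['moment']])
print(np.mean(F,0).round(2),o['position'],o['time'])
cv2.imwrite('pics/ov17.png',cv2.resize(c['color'][210:310,265:385],None,fx=6.5,fy=6,interpolation=cv2.INTER_CUBIC)[:600])
s=cam('scene'); cv2.imwrite('pics/s17.png',cv2.resize(s['color'][170:250,235:295],None,fx=7.5,fy=7.5,interpolation=cv2.INTER_CUBIC))
E
```

```text
[-0.29  0.31 -2.66 -0.01  0.01 -0.01] [0.54935526 0.20267509 0.20299372] 15.8333
```

View pics/ov17.png

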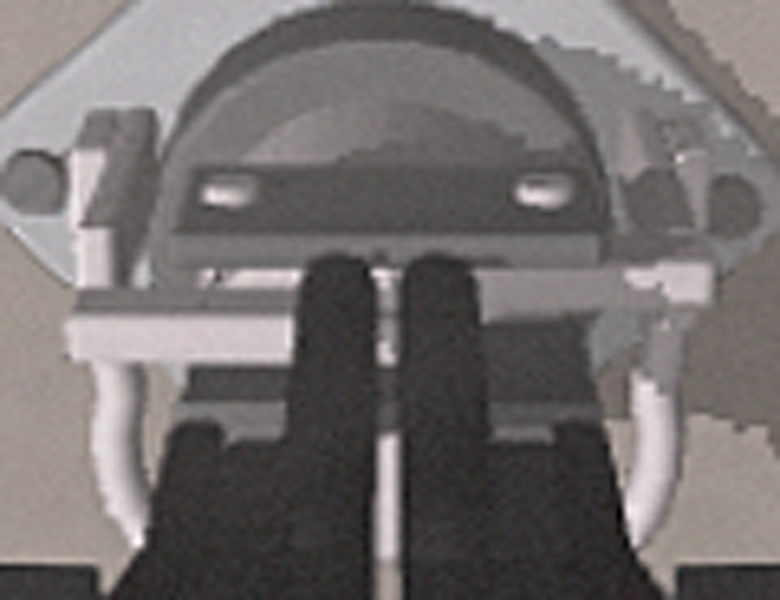

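View pics/s17.png

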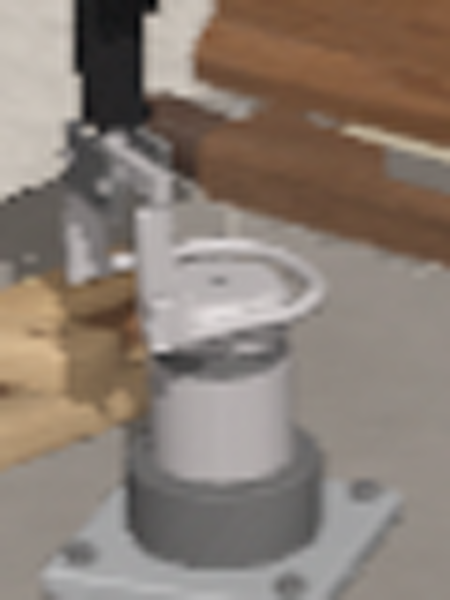

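The ring now encircles the stub's top, gap visible on the near and right sides at (300,290) in the scene crop, and no contact force. I continue down.

Request:
step_arm:
  slide:
    - [0, 0, 2]
    - [0, 0, 3]
    - [0, 0, 3]
    - [0, 0, 2]
    - [0, 0, 0]
    - [0, 0, 0]
  twist: [0, 0, 0, 0, 0, 0]

```text
time: 16.38
position: [0.549, 0.2026, 0.1925]
tool_rot: [0.218, 0.976, -0.0, -0.0]
ft_force: [-0.9, 0.3, -1.8]
grip_width: 0.0142
```

Request:
step_arm:
  slide:
    - [0, 0, 2]
    - [0, 0, 3]
    - [0, 0, 3]
    - [0, 0, 1.8]
    - [0, 0, 0]
    - [0, 0, 0]
    - [0, 0, 0]
  twist: [0, 0, 0, 0, 0, 0, 0]

```text
time: 16.97
position: [0.5492, 0.2027, 0.1831]
tool_rot: [0.218, 0.976, 0.0, 0.0]
ft_force: [0.2, 0.4, -1.7]
grip_width: 0.014
```

```bash
python3 - <<'E'
from h import *
import pickle
F=[]
for i in range(4):
  c=cam('wrist'); o=robot.get_obs();F.append(np.r_[o['ft_force'],o['moment']])
print(np.mean(F,0).round(2),o['position'],o['time'],o['grip_width'])
pickle.dump(c,open('w18.pkl','wb'))
cv2.imwrite('pics/ov18.png',cv2.resize(c['color'][210:310,265:385],None,fx=6.5,fy=6,interpolation=cv2.INTER_CUBIC)[:600])
s=cam('scene'); pickle.dump(s,open('s18.pkl','wb')); cv2.imwrite('pics/s18.png',cv2.resize(s['color'][185:245,240:290],None,fx=10,fy=10,interpolation=cv2.INTER_CUBIC))
cv2.imwrite('pics/s18f.png',s['color'])
E
```

```text
[ 0.4  -0.22 -2.37  0.02  0.02 -0.  ] [0.54929264 0.2026634  0.18319545] 17.1667 0.014233995659573973
```

View pics/ov18.png

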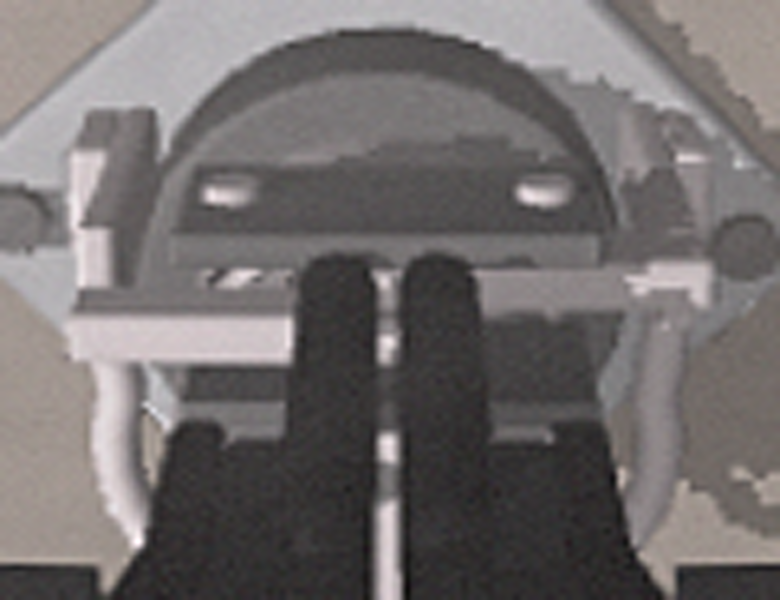

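View pics/s18.png

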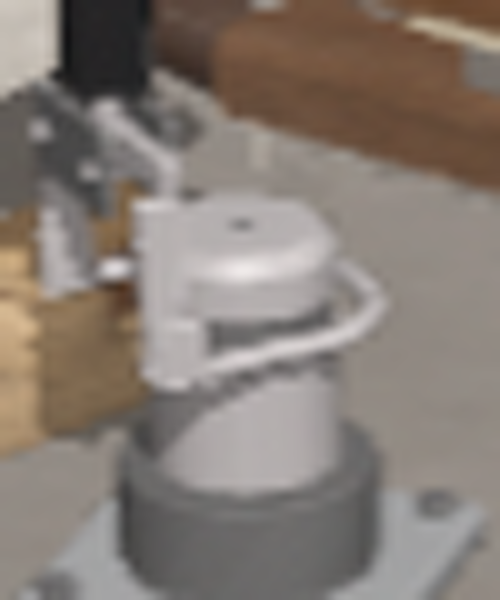

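View pics/s18f.png

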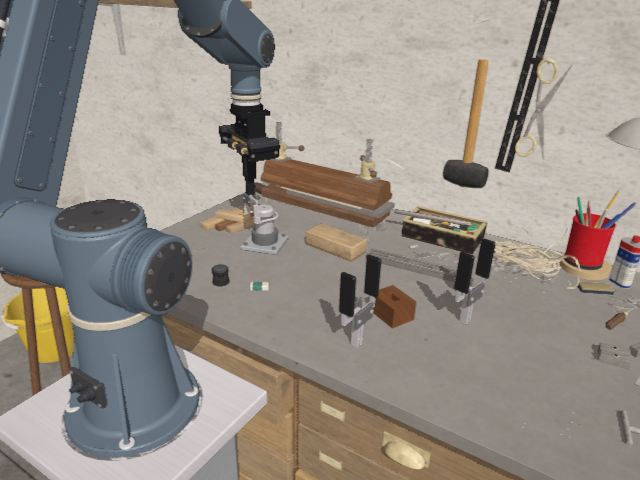

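```bash
python3 - <<'E'
from h import *
import pickle
s=pickle.load(open('s18.pkl','rb')); K=np.array(s['camera_matrix']);M=R.from_quat(s['orientation']).as_matrix();o=np.array(s['origin'])
def pr(p):
    q=M.T@(np.array(p)-o); q=K@q/q[2]; return np.array([(q[0]-240+.5)*10,(q[1]-185+.5)*10])
C=np.array([.5807,.1868]); off=np.array([243,223])-pr([*C,.107]); print('offset px*10',off)
im=cv2.resize(s['color'][185:245,240:290],None,fx=10,fy=10,interpolation=cv2.INTER_CUBIC)
def dot(p,col): 
    a=pr(p)+off; cv2.circle(im,(int(a[0]),int(a[1])),2,col,-1)
for a in np.linspace(0,2*np.pi,90):
    d=np.array([np.cos(a),np.sin(a)])
    for r,z,col in ((.025,.090,(0,0,255)),(.025,.080,(0,0,255)),(.035,.042,(0,255,255))): dot([*(C+r*d),z],col)
tx=np.array([-.905,.425]);ty=np.array([.425,.905])
# ear near(-y) plate: outer face y=-36, x from eye+30..44 (tool x -7..7 from tip), z bottom =.082, top=.100
for x in np.linspace(28,44,9):
    for z,col in ((.082,(0,255,0)),(.100,(0,255,0))): dot([*(C+x/1000*tx-.036*ty),z],col)
bk=C-.034*tx; dot([*(bk),.085],(255,0,0))
for x,y in ((-34,0),(-28,-14),(-20,-24),(0,-31),(15,-31.5),(28,-33)): dot([*(C+x/1000*tx+y/1000*ty),.085],(255,0,0))
cv2.imwrite('pics/s18o.png',im)
E
```

```text
offset px*10 [ 8.57017037 -0.61031507]
```

View pics/s18o.png

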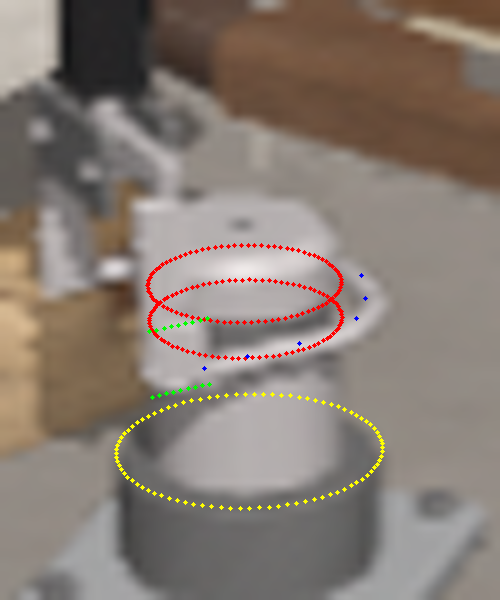

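```bash
python3 - <<'E'
from h import *
import pickle
from scipy.optimize import least_squares
c=pickle.load(open('w18.pkl','rb'))
cv2.imwrite('pics/ov18b.png',cv2.resize(c['color'][260:340,290:360],None,fx=7.5,fy=7.5,interpolation=cv2.INTER_CUBIC))
g=lambda x,y,z: tpx(c,265+x/6.5-.4,210+y/6-.4,z)
for b in (0,4.5):
    z=183.1-42+b
    p=np.array([g(x,y,z) for x,y in ((390,72),(300,88),(230,125),(470,85),(540,118),(580,160))]); s=least_squares(lambda q:np.hypot(p[:,0]-q[0],p[:,1]-q[1])-35,[-36,0]); print('shoulder centre',s.x,s.fun.round(1))
    print('ears',g(75,120,98+b),g(710,120,98+b))
E
```

```text
shoulder centre [-35.85528467  -0.67530562] [ 0.4 -0.1 -0.4  0.3  0.2 -0.7]
ears [  5.  -37.1] [ 5.  37.2]
shoulder centre [-37.02212515  -0.68796928] [ 0.3 -0.1 -0.4  0.2  0.2 -0.6]
ears [  3.7 -37.7] [ 3.7 37.8]
```

View pics/ov18b.png

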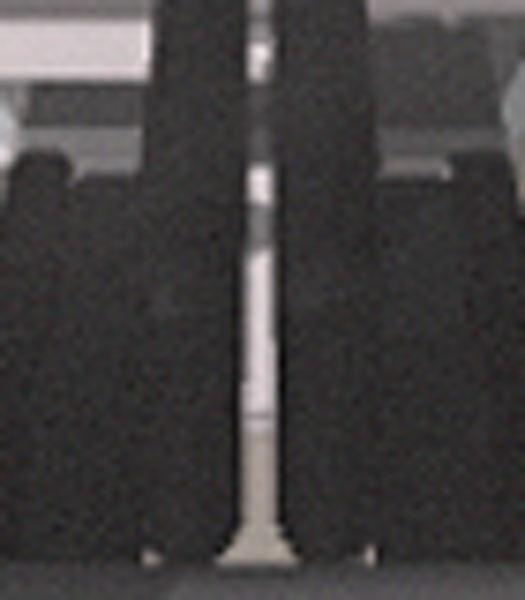

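```bash
python3 - <<'E'
from h import *
o=robot.get_obs(); print(o['time'],o['ft_force'],o['grip_width'],o['position'])
print(robot.hand_in())
E
```

```text
17.2167 [ 0.53153438  0.23258234 -1.9645748 ] 0.014222291899690449 [0.54928979 0.20266722 0.18319919]
the job is handed in; nothing more can be done
None
```

The job is handed in at 17.2 s. I took the 126 mm pliers from the block and put their nose between the ring's ears. I squeezed to the stop at 35 N, lifted the spread ring, and lowered it over the stub to the groove, still holding.

**Last checks:**
- **Height:** the ring's middle is at about z = 85 mm. The arm's pose gives that figure, and the near wire in the scene picture agrees to about 1 mm.
- **Centring:** the wrist view puts the shaft within about 1 mm of the ring's eye.
- **Contact:** the wrist force was only the weight of the pliers and ring (about 2.4 N), with almost no moment, so I saw no sign of contact with the stub.
- **Bystanders:** the loupe and eraser are at the same pixels as at the start; I did not measure the iron bar or the planer block again.

**Disagreements:**
- **Wrist camera depth:** it read about 4–5 mm deeper than the arm's pose. I corrected for it using the known 72 mm across the spread ears.
- **Scene picture:** its calibration is off by about 1 pixel (2 mm). The ear edges in it sat up to 2 mm higher than predicted.
- **Gripper opening:** it read 14 mm where 16 mm was expected at the stop.
- **Back of the ring:** the stub hid it from the wrist camera at the end, so the rear gap was checked only just above the stub, at about 5.7 mm.

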